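# Clamp a channel piece in the feed vise

## Robot

A 7-joint arm with a two-finger parallel gripper is mounted at the origin on the work surface; the furniture and walls round the work are solid. World frame = base frame: x ahead of the robot, y to its left, z up, the work surface at z = 0. Lengths are in m, angles in rad, forces in N, time in s.
With the tool pointing down it reaches from about 0.4 to 0.85 m from the base axis. Payload 4.5 kg.
Tool frame: the origin (TCP) lies at the very end of the fingers, on their centre line; the grasp point (between the pads) lies 19 mm behind it; x points along the fingers, z is the direction in which the jaws open and shut, and the axes are right-handed (so a half turn about x gives the same grasp; the last joint's range is limited). The gripper opens to 85 mm and grips with 20 to 120 N. Pads are 22 mm wide; open, the fingers measure 114 mm over their backs; the gripper's body (76 mm by 85 mm) begins 54 mm behind the grasp point. The pads swing forward as they close: fully open they stand 13 mm farther back than shut.
Start: joints at [-1.13, 0.689, -0.195, 1.565, 0.157, 0.902, -0.215], TCP at [0.247, 0.574, 0.231] pointing down, gripper open.
Joint ranges: [-3.01, 3.01], [-0.46, 2.08], [-1.47, 1.51], [0.13, 2.56], [-1, 4.14], [0.04, 2.09], [-2.66, 2.66]. Speed limits (rad/s): [2.57, 2.57, 3.14, 3.14, 3.14, 3.14, 3.14].

## Interface

Orientations are given as a unit quaternion [x, y, z, w].
In Python, from bench import env, cams gives the robot as it stands.
- The arm moves only by the tool apply_moves, never from a script. Its argument "rows" is a list of rows, each an object with "translation": the shift along the tool's x, y, z as a fraction of full scale, a list of three; "yaw": the turn about the tool's x as a fraction of full scale; "jaw": the opening, from 0 (shut) to 1 (fully open). In form: [{"translation": [x, y, z], "yaw": yaw, "jaw": jaw}, ...]. A call has 1 to 8 rows; each row shifts and turns the pose as measured when the row begins, along the tool's axes as they then stand; what a row does not reach is not made up. Full scale, the value 1, is 0.3 m for a shift and 6 degrees for a turn. A row lasts 1/8 s, in which the tool goes at most 62.5 mm and 10.7 degrees, less where a joint would pass 70% of its speed; a pose out of reach is approached as far as the arm can. A call with a number of a shift or a turn outside -1 to 1 is refused whole. A call with a gripper value outside its range is refused whole. The fingers move at their own pace and stop on an object; "newtons" is the grip in N (left out, the last holds). Time passes only in rows, so rows that do not move let the fingers close. It gives the time, the measured TCP pose, the force and the opening at its end, in the units of the state.
- env.observe(): the state, without advancing time (a new reading comes with each control period).
- cams.grab_frame(name): name is "scene" or "top" or "wrist"; returns a dict with "image" (480x640x3 uint8, red, green, blue), "depth" (480x640 float32, m along the optical axis (not along the pixel's ray), 0 where there is no reading), "fx", "fy", "cx", "cy" (pixels), "rvec" (rotation vector, rad) and "tvec" (3), from world to camera coordinates, as OpenCV has them; the wrist camera has in their place "T_tool_cam" (4x4, takes a point from camera to tool coordinates, whose origin is the TCP and whose axes are the tool frame's). Camera axes: x right, y down, z forward; pixel columns grow to the right and rows downward; lengths in m; the calibration is good to about 2 mm. A picture is of the moment at which its call begins: read the wrist's pose just before it.
- env.job_done(): hands the job in, once; it reports no verdict.
The state is a dict: "clock": time; "joints": joint angles; "qd": joint speeds; "effort": joint torques, N m; "position": TCP position; "eef_rot": TCP orientation; "force": force on the tool from outside, world axes, zero at the start; "torque": the same for the moment, N m; "gripper_width": finger opening in m.
Only numpy, scipy, OpenCV 4.12 (cv2) and the standard library are available. Lean on these libraries where they do the work, as an engineer would, in place of code of your own. Each camera call takes 0.05 s, during which the arm holds its last target.

## Task

Lay the bright channel piece, open side up, flat on the bed of the small blue vise between its two rails, and let go of it. Then wind the carriage up with its red feed knob (clockwise; the knob travels away with the carriage as it turns) until the sprung pad holds the piece snugly against the end stop with about 12 N, never more than 20 N, because the thin piece would bend. Take your hand off, leave the piece clamped, and do not disturb the square, the soapstone or the small tip box.

Things in the scene. Friction and masses are not known exactly. Their poses are not given: they have to be found in the camera images.
- piece_center (a point): Loose bright channel piece (U section, open side up): 36 mm wide (x), 104 mm long (y), 26 mm high, walls 4 mm, 0.14 to 0.28 kg. The point is its centre, 13 mm above its underside; z up. Grasp it across its width, high up, so that the fingertips clear the rails when it is laid down (rails reach 8 mm up its sides).
- feed_vise: Blue vise base, fixed to the bench, 96 mm (x) by 300 mm (y). Origin on the bench surface, on the bed's centre line; its y axis is the feed direction, towards the end stop. The bed's top is 14 mm above the origin. Two rails run along y, 45 mm apart between inner faces, centred on x = 0, tops 22 mm above the origin.
- end_stop: Fixed dark steel block across the bed that the piece is clamped against: 78 mm wide, 20 mm thick, 28 mm high. Origin: lower edge, at mid-width, of the face that the piece touches (it looks to the vise's -y), on the bed's top; axes parallel to the vise's. The piece lies on its -y side.
- knob_grip (a point): Point on the knob's vertical axis, 81 mm above the bench, 12 mm under the knob's top: the height to grip. The knob is a red bar 54 mm long, 14 mm thick, on a flat black disc; the bar is free all round from 60 to 93 mm above the bench and lies along this point's x axis (z up). It turns, and travels with the carriage.
- feed_knob (a joint): Knob angle, rad: grows clockwise from above, feeding the carriage to the end stop; at 0 the bar lies along the vise's x. Starts at 0 to 0.25, ends at 4.0. Rack gearing: 15 mm of feed per rad; 1 N of clamping adds 0.015 N m. Turning it idle takes about 0.22 N m; this drag also keeps it from running back when let go, up to about 16 N of clamping.
- carriage (a joint): Travel of the grey carriage, which bears the knob and the pad, along the vise's +y (m): 0.015 times the knob's angle. At 0 the knob's axis is at y = -0.090 of the vise.
- try_square: Loose try square, 92 x 166 x 18 mm, a bystander; origin under its centre.
- soapstone: Loose soapstone holder, 18 x 147 x 10 mm, a bystander; origin under its centre.
- tip_box: Loose small orange box with grey lid, 46 x 76 x 27 mm, a bystander; origin under its centre.
- carriage_front (a point): Middle of the carriage's front face (looking to the end stop), 33 mm ahead of the knob's axis, 27 mm above the bench. Ahead of it, on a plunger, is a rubber pad 40 mm wide, 20 mm high, on a 4 N/mm spring with 8 mm stroke. The plunger is screwed out by an unknown amount: the relaxed pad's face is 26 to 40 mm ahead of this point. So contact must be felt; 12 N is 3 mm (0.2 rad) past it.
Mind the look-alikes: they are no part of the job. What is shaped like the part that bears piece_center but pink or purple is not meant.

How it is judged:
On the way, in this order (a step that is already met when the one before it is completed fails the run):
1. the channel piece lies flat on the bed between the rails, lengthwise, let go, not yet clamped (x of piece_center in the frame of feed_vise between -0.007 and 0.007 m and z of piece_center in the frame of feed_vise between 0.023 and 0.03 m and angle between piece_center's own z axis and vertical below 0.1 rad and contact force between the fingers and channel_piece below 0.5 N and contact force between end_stop and channel_piece below 4 N), for 0.2 s.
2. with the fingers on the knob, the carriage has been wound up until the piece presses on the end stop with more than 7 N (contact force between end_stop and channel_piece above 7 N and contact force between the fingers and feed_knob above 1 N), for 0.1 s.
At the end, for the whole second after the job is handed in: The channel piece lies flat, open side up, on the bed between the rails (within 7 mm of the centre line, within 0.08 rad of the feed direction), at rest, and is pressed on the end stop with 7 to 18 N after the hand has left (contact force between end_stop and channel_piece between 7 and 18 N and x of piece_center in the frame of feed_vise between -0.007 and 0.007 m and z of piece_center in the frame of feed_vise between 0.023 and 0.03 m and angle between piece_center's own z axis and vertical below 0.1 rad and angle between the y axis of piece_center and the y axis of feed_vise, either way round below 0.08 rad and linear speed of channel_piece below 0.01 m/s); the robot touches nothing.
It fails at once if the piece is pressed on the end stop with more than 20 N (contact force between end_stop and channel_piece above 20 N).
It fails at once if the square, the soapstone or the tip box is moved by more than 25 mm (distance of any of try_square, soapstone, tip_box from where it was at the start of the episode above 0.025 m).
It also fails if it takes over 64 s, if anything falls off the work surface, if the arm or the gripper's body presses on something with over 40 N, if the wrist force passes 120 N, or if a joint passes its speed limit or range.

## Working session

There is one attempt and no reset: what is moved stays moved. The work goes in short steps, Python scripts to look and compute and a tool call to move; the robot and the scene stay as the last step left them, time stands still between calls to the robot, and variables do not carry over. Pictures are saved under pics/ and viewed, and the job is handed in when it is done.

Besides the shell and the picture viewer there is one more tool, called by a JSON object that holds its "method" and its "body". apply_moves: Moves the arm, as the interface text tells. Shift numbers are shares of 0.3 m and turn numbers shares of 6 degrees, none past 1 either way. Its arguments: {"type":"object","properties":{"rows":{"type":"array"},"newtons":{"type":"number"}},"required":["rows"]}

```bash
mkdir -p pics; ls; python3 - <<'E'
from bench import env, cams
import cv2,pickle
print(env.observe())
for n in ["scene","top"]:
    f=cams.grab_frame(n); cv2.imwrite(f"pics/{n}0.png",f["image"][:,:,::-1]); pickle.dump(f,open(f"{n}0.pkl","wb"))
    print(n,f["fx"],f["cx"],f["cy"],f["rvec"],f["tvec"])
E
```

```text
pics
{'clock': 0.0, 'joints': array([-1.13021303,  0.68999149, -0.19449525,  1.5663632 ,  0.15731121,
        0.9025131 , -0.21510895]), 'qd': array([-1.09266082e-05,  8.86625043e-04, -6.06747412e-04,  8.76462449e-04,
       -5.68641055e-04, -1.91289381e-04,  1.08293471e-03]), 'effort': array([ 2.71532408e-04, -5.39606309e+01, -1.26663633e+00, -1.58544463e+01,
        9.07035166e-03,  9.36733559e-03,  8.07402444e-06]), 'position': array([0.24708371, 0.5733635 , 0.2304738 ]), 'eef_rot': array([-0.38912983,  0.59119894,  0.38830626,  0.59015255]), 'force': array([ 0.14826483, -0.00961931, -0.22561478]), 'torque': array([ 0.00392029, -0.00847837,  0.01996512]), 'gripper_width': 0.08546002889845128}
scene 583.605466043955 319.1786756473795 240.7248410027544 [ 1.87294497 -1.06898801  0.63094868] [-0.25215968  0.27632641  0.888321  ]
top 542.9725021194067 320.64430715248324 239.23207979139315 [ 2.1273566  -2.17818351  0.15707308] [-0.0033944   0.48574622  1.13154212]
```

View pics/top0.png

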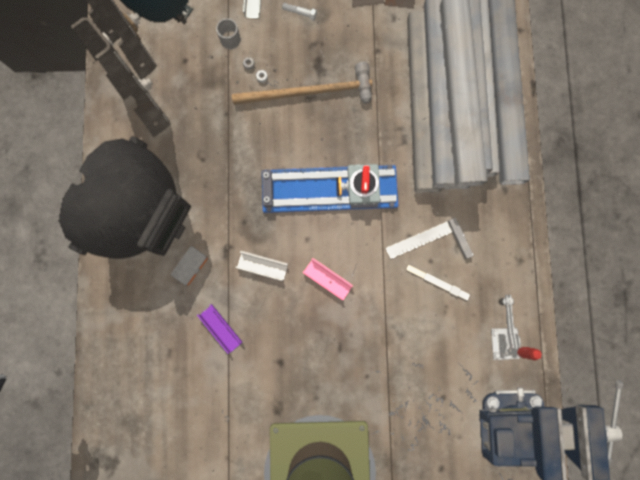

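View pics/scene0.png

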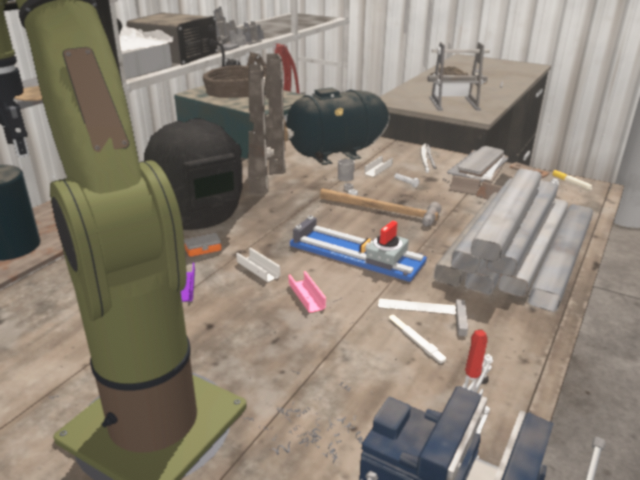

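```bash
cat > h.py <<'E'
import numpy as np,cv2,pickle
from scipy.spatial.transform import Rotation as R
def ext(f,st=None):
    "world-from-camera 4x4"
    T=np.eye(4)
    if "rvec" in f:
        Rm=cv2.Rodrigues(np.array(f["rvec"],float))[0]; T[:3,:3]=Rm.T; T[:3,3]=-Rm.T@np.array(f["tvec"]).ravel(); return T
    T[:3,:3]=R.from_quat(st["eef_rot"]).as_matrix(); T[:3,3]=st["position"]
    return T@np.array(f["T_tool_cam"])
def cloud(f,T):
    d=f["depth"]; v,u=np.mgrid[:d.shape[0],:d.shape[1]]
    P=np.stack([(u-f["cx"])/f["fx"]*d,(v-f["cy"])/f["fy"]*d,d],-1)
    W=P@T[:3,:3].T+T[:3,3]; W[d==0]=np.nan
    return W
def atz(f,T,u,v,z):
    r=T[:3,:3]@np.array([(u-f["cx"])/f["fx"],(v-f["cy"])/f["fy"],1]); o=T[:3,3]
    return o+r*(z-o[2])/r[2]
def crop(img,u0,v0,u1,v1,s,name):
    cv2.imwrite(name,cv2.resize(img[v0:v1,u0:u1,::-1],None,fx=s,fy=s,interpolation=cv2.INTER_CUBIC))
E
python3 - <<'E'
from h import *
f=pickle.load(open("top0.pkl","rb"));T=ext(f);print(T)
W=cloud(f,T)
for n,p in dict(piece=(262,266),pink=(328,280),bed=(305,188),stop=(266,190),knob=(366,178),box=(188,265),sq=(420,240),ss=(438,282),helmet=(170,225),hammer=(363,82),table=(300,230)).items():
    print(n,W[p[1],p[0]].round(4))
crop(f["image"],180,140,480,360,2.6,"pics/topc.png")
E
```

```text
[[-0.02398804 -0.99014295  0.13799096  0.32473418]
 [-0.99969711  0.02299864 -0.00876026 -0.00465227]
 [ 0.0055003  -0.13815931 -0.99039475  1.18780241]
 [ 0.          0.          0.          1.        ]]
piece [0.4338 0.1147 0.0014]
pink [ 0.3996 -0.029   0.0047]
bed [0.6046 0.0169 0.0093]
stop [0.5945 0.1006 0.041 ]
knob [ 0.6031 -0.1113  0.0924]
box [0.4371 0.2697 0.0298]
sq [ 0.4829 -0.234   0.0036]
ss [ 0.3893 -0.2673  0.0101]
helmet [0.5059 0.28   0.1382]
hammer [ 0.8404 -0.1186  0.0293]
table [0.5115 0.03   0.0026]
```

View pics/topc.png

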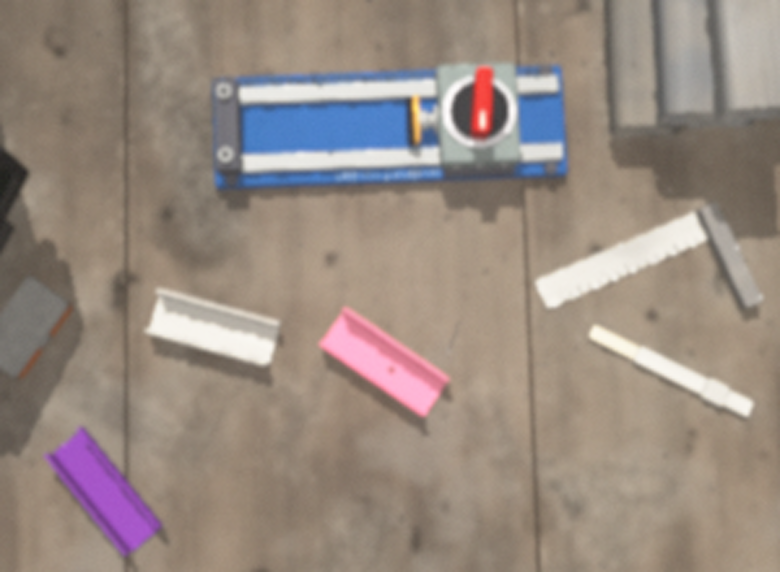

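```bash
python3 - <<'E'
from h import *
f=pickle.load(open("top0.pkl","rb"));T=ext(f);W=cloud(f,T)
g=lambda u,v:(180+(u+.5)/2.6-.5,140+(v+.5)/2.6-.5)
print("piece rim corners z.026")
for p in [(157,289),(279,321),(148,331),(268,366)]: print(p,atz(f,T,*g(*p),.026).round(4))
print("blue base corners top z.014")
for p in [(215,80),(565,66),(217,187),(567,174)]: print(p,atz(f,T,*g(*p),.014).round(4))
print("rail")
for p in [(240,85),(558,73),(240,104),(558,94),(240,152),(240,170),(562,144),(562,158)]: print(p,atz(f,T,*g(*p),.022).round(4))
print("stop top z.042")
for p in [(241,80),(241,170),(219,80)]: print(p,atz(f,T,*g(*p),.042).round(4))
print("pad top",[atz(f,T,*g(*p),.037).round(4) for p in [(411,97),(411,143)]])
print("knob top z.093",[atz(f,T,*g(*p),.093).round(4) for p in [(477,68),(493,68),(474,135),(490,135)]])
m=np.zeros((480,640),bool);m[240:290,230:292]=1
Z=W[...,2]
pts=W[m&(Z>.018)][:,:2]; print(len(pts),cv2.minAreaRect((pts*1000).astype(np.float32)))
m[:]=0;m[250:305,300:356]=1
pts=W[m&(Z>.018)][:,:2]; print("pink",len(pts),cv2.minAreaRect((pts*1000).astype(np.float32)))
E
```

```text
piece rim corners z.026
(157, 289) [0.4654 0.159  0.026 ]
(279, 321) [0.4365 0.0585 0.026 ]
(148, 331) [0.4307 0.1666 0.026 ]
(268, 366) [0.3996 0.0681 0.026 ]
blue base corners top z.014
(215, 80) [0.6454 0.1106 0.014 ]
(565, 66) [ 0.651 -0.189  0.014]
(217, 187) [0.5525 0.1098 0.014 ]
(567, 174) [ 0.5569 -0.1866  0.014 ]
rail
(240, 85) [0.6384 0.0887 0.022 ]
(558, 73) [ 0.6428 -0.1816  0.022 ]
(240, 104) [0.6219 0.0889 0.022 ]
(558, 94) [ 0.6245 -0.1808  0.022 ]
(240, 152) [0.5804 0.0894 0.022 ]
(240, 170) [0.565  0.0895 0.022 ]
(562, 144) [ 0.5811 -0.1823  0.022 ]
(562, 158) [ 0.5691 -0.1818  0.022 ]
stop top z.042
(241, 80) [0.6373 0.0862 0.042 ]
(241, 170) [0.5609 0.0871 0.042 ]
(219, 80) [0.6377 0.1045 0.042 ]
pad top [array([ 0.6208, -0.0554,  0.037 ]), array([ 0.5816, -0.0542,  0.037 ])]
knob top z.093 [array([ 0.629 , -0.1062,  0.093 ]), array([ 0.6287, -0.119 ,  0.093 ]), array([ 0.5744, -0.102 ,  0.093 ]), array([ 0.5741, -0.1147,  0.093 ])]
160 ((430.90789794921875, 115.49436950683594), (104.4356460571289, 41.1292610168457), 73.21693420410156)
pink 159 ((400.8521728515625, -26.95438003540039), (104.46870422363281, 37.210548400878906), 54.13450241088867)
```

```bash
cat > go.py <<'E'
import sys
from h import *
from bench import env
def delta(tx,ty,tz,jawdeg=None):
    s=env.observe(); M=R.from_quat(s["eef_rot"]).as_matrix()
    d=M.T@(np.array([tx,ty,tz])-s["position"])
    zdir=np.degrees(np.arctan2(M[1,2],M[0,2]))
    print("t",round(s["clock"],3),"pos",s["position"].round(4),"toolx",M[:,0].round(3),"jawdir",round(zdir,2),"w",round(s["gripper_width"],4))
    print("F",s["force"].round(2),"T",s["torque"].round(3),"q",s["joints"].round(3))
    print("delta tool mm",(d*1000).round(1),"frac",(d/.3).round(4))
    if jawdeg is not None:
        y=-(jawdeg-zdir); y=(y+180)%360-180; print("yaw deg (tool x)",round(y,2),"frac total",round(y/6,3),"alt",round(((y+360)%360-180),2))
if __name__=="__main__": delta(*map(float,sys.argv[1:]))
E
python3 go.py 0.433 0.113 0.18 -16; python3 - <<'E'
from h import *
f=pickle.load(open("top0.pkl","rb"));T=ext(f);W=cloud(f,T)
m=np.zeros((480,640),bool);m[130:260,50:195]=1
Q=W[m&(W[...,2]>.05)]; print(np.nanmin(Q,0),np.nanmax(Q,0))
q=Q[Q[:,1]<.33];print(q.min(0),q.max(0))
E
```

```text
t 0.1 pos [0.2471 0.5735 0.2306] toolx [-0.001 -0.002 -1.   ] jawdir 66.7 w 0.0857
F [-0.31  0.78  0.28] T [ 0.008  0.    -0.021] q [-1.13   0.69  -0.195  1.566  0.157  0.902 -0.215]
delta tool mm [  51.2 -352.9 -349.3] frac [ 0.1705 -1.1764 -1.1642]
yaw deg (tool x) 82.7 frac total 13.783 alt -97.3
[0.44623224 0.24923992 0.0691976 ] [0.68125552 0.46708285 0.24469761]
[0.45019731 0.24923992 0.07353046] [0.6685951  0.32998238 0.22173637]
```

{"method": "apply_moves", "body": {"rows": [{"translation":[0,-0.14,-0.14],"yaw":0,"jaw":1},{"translation":[0,-0.14,-0.14],"yaw":0,"jaw":1},{"translation":[0,-0.14,-0.14],"yaw":0,"jaw":1},{"translation":[0,-0.14,-0.14],"yaw":0,"jaw":1},{"translation":[0,-0.14,-0.14],"yaw":0,"jaw":1},{"translation":[0,-0.14,-0.14],"yaw":0,"jaw":1},{"translation":[0,-0.14,-0.14],"yaw":0,"jaw":1},{"translation":[0,-0.14,-0.14],"yaw":0,"jaw":1}], "newtons": 30}}

```text
clock: 1.1
position: [0.4261, 0.1241, 0.2276]
eef_rot: [-0.391, 0.589, 0.392, 0.588]
force: [1.3, -0.1, -0.1]
gripper_width: 0.0855
```

```bash
python3 go.py 0.433 0.113 0.2 -16
```

```text
t 1.1 pos [0.4261 0.1241 0.2276] toolx [-0.003  0.001 -1.   ] jawdir 67.29 w 0.0855
F [ 1.33 -0.07 -0.08] T [ 0.025 -0.08  -0.01 ] q [-0.207  0.475 -0.266  2.088  0.209  0.606  0.557]
delta tool mm [ 27.6 -10.7  -7.6] frac [ 0.0919 -0.0358 -0.0254]
yaw deg (tool x) 83.29 frac total 13.881 alt -96.71
```

{"method": "apply_moves", "body": {"rows": [{"translation":[0,0,0],"yaw":1,"jaw":1},{"translation":[0,0,0],"yaw":1,"jaw":1},{"translation":[0,0,0],"yaw":1,"jaw":1},{"translation":[0,0,0],"yaw":1,"jaw":1},{"translation":[0,0,0],"yaw":1,"jaw":1},{"translation":[0,0,0],"yaw":1,"jaw":1},{"translation":[0,0,0],"yaw":1,"jaw":1},{"translation":[0,0,0],"yaw":1,"jaw":1}]}}

```text
clock: 2.1
position: [0.4266, 0.1146, 0.2258]
eef_rot: [-0.104, 0.702, 0.102, 0.697]
force: [-0.5, -0.1, 0.3]
gripper_width: 0.0854
```

{"method": "apply_moves", "body": {"rows": [{"translation":[0,0,0],"yaw":1,"jaw":1},{"translation":[0,0,0],"yaw":1,"jaw":1},{"translation":[0,0,0],"yaw":1,"jaw":1},{"translation":[0,0,0],"yaw":1,"jaw":1},{"translation":[0,0,0],"yaw":1,"jaw":1},{"translation":[0,0,0],"yaw":0.9,"jaw":1},{"translation":[0,0,0],"yaw":0,"jaw":1}]}}

```text
clock: 2.98
position: [0.4249, 0.1146, 0.2245]
eef_rot: [0.119, 0.7, -0.124, 0.693]
force: [0.0, 0.3, 0.1]
gripper_width: 0.0856
```

```bash
python3 go.py 0.433 0.113 0.2 -16; python3 - <<'E'
from h import *
from bench import env,cams
s=env.observe(); f=cams.grab_frame("wrist"); f["st"]=s; pickle.dump(f,open("w1.pkl","wb"))
print(f["fx"],f["T_tool_cam"]); cv2.imwrite("pics/w1.png",f["image"][:,:,::-1])
E
```

```text
t 2.975 pos [0.4249 0.1146 0.2245] toolx [-0.011 -0.005 -1.   ] jawdir -19.79 w 0.0856
F [0.02 0.31 0.06] T [-0.025 -0.031  0.02 ] q [-0.502  0.481  0.2    2.108 -0.167  0.579 -0.529]
delta tool mm [24.5  1.5  8.4] frac [0.0815 0.0049 0.0281]
yaw deg (tool x) -3.79 frac total -0.632 alt 176.21
382.7366748134861 [[-5.45267667e-04 -2.99662425e-01  9.54045142e-01 -1.43245926e-01]
 [ 9.07099475e-04 -9.54045040e-01 -2.99661874e-01  7.88223575e-02]
 [ 9.99999440e-01  7.02017917e-04  7.92033542e-04  2.54204474e-04]
 [ 0.00000000e+00  0.00000000e+00  0.00000000e+00  1.00000000e+00]]
```

View pics/w1.png

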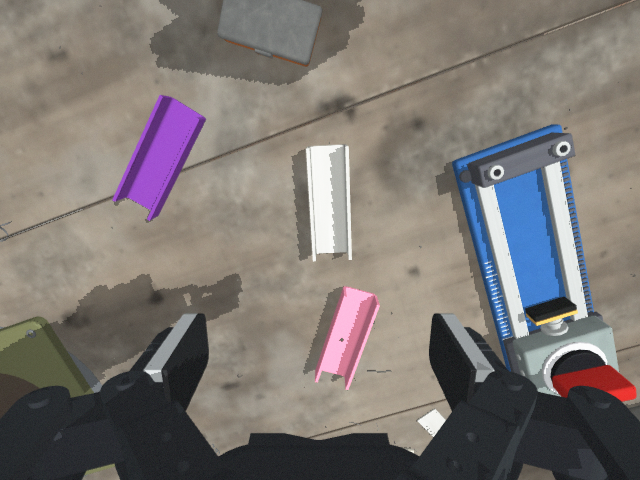

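```bash
python3 - <<'E'
from h import *
f=pickle.load(open("w1.pkl","rb"))
crop(f["image"],280,130,380,275,4,"pics/w1p.png"); crop(f["image"],440,110,640,410,2,"pics/w1v.png")
E
```

```text
(no output)
```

View pics/w1p.png

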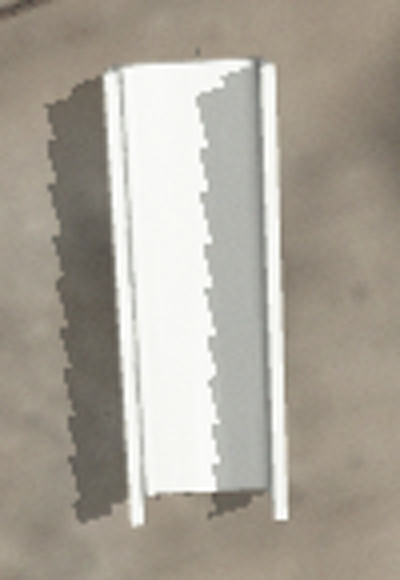

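View pics/w1v.png

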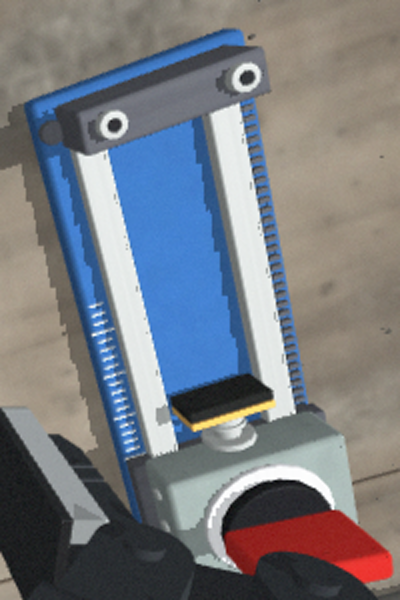

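```bash
python3 - <<'E'
from h import *
f=pickle.load(open("w1.pkl","rb"));T=ext(f,f["st"])
g=lambda u,v,s,a,b:(a+(u+.5)/s-.5,b+(v+.5)/s-.5)
c=[]
for p in [(104,71),(274,64),(131,525),(288,520)]:
    c.append(atz(f,T,*g(*p,4,280,130),.026)); print(p,c[-1].round(4))
c=np.array(c);print("ctr",c.mean(0)); d=c[0]+c[1]-c[2]-c[3];print("ang",np.degrees(np.arctan2(d[1],d[0])),np.linalg.norm(d)/2)
for n,p,z in [("Lr in",(110,155),.022),("Lr in",(176,440),.022),("Rr in",(206,120),.022),("Rr in",(268,385),.022),("stop front bottom L",(79,153),.022),("stopfrontbotR",(268,95),.022),("base UL",(33,102),.014),("base UR",(238,30),.014),("pad top-front",(173,402),.037),("pad",(255,374),.037)]:
    print(n,p,atz(f,T,*g(*p,2,440,110),z).round(4))
W=cloud(f,T)
m=np.zeros((480,640),bool);m[130:275,290:365]=1
pts=W[m&(W[...,2]>.018)];print(cv2.minAreaRect((pts[:,:2]*1000).astype(np.float32)),np.percentile(pts[:,2],[50,95]))
print("bed z",np.nanmedian(W[220:260,515:530,2]),"table",np.nanmedian(W[240:280,380:400,2]))
# stop front face: points z 0.02..0.04
m[:]=0;m[130:190,450:580]=1
b=W[m&(W[...,2]>.024)&(W[...,2]<.039)];print("stop face y",np.percentile(b[:,1],[5,25,50,75]),len(b))
m[:]=0;m[290:330,520:582]=1
b=W[m&(W[...,2]>.018)];print("pad",np.percentile(b,[5,50,95,99],axis=0).round(4))
E
```

```text
(104, 71) [0.4328 0.1733 0.026 ]
(274, 64) [0.4679 0.1622 0.026 ]
(131, 525) [0.4025 0.0729 0.026 ]
(288, 520) [0.438  0.0616 0.026 ]
ctr [0.43530361 0.11748752 0.026     ]
ang 73.30622977596816 0.1049568942769452
Lr in (110, 155) [0.5809 0.0829 0.022 ]
Lr in (176, 440) [ 0.5826 -0.0719  0.022 ]
Rr in (206, 120) [0.624 0.084 0.022]
Rr in (268, 385) [ 0.6309 -0.0562  0.022 ]
stop front bottom L (79, 153) [0.568  0.0885 0.022 ]
stopfrontbotR (268, 95) [0.6513 0.0858 0.022 ]
base UL (33, 102) [0.5561 0.1158 0.014 ]
base UR (238, 30) [0.6477 0.1159 0.014 ]
pad top-front (173, 402) [ 0.5793 -0.0396  0.037 ]
pad (255, 374) [ 0.6183 -0.0377  0.037 ]
((432.9580993652344, 118.08210754394531), (104.54210662841797, 41.85993576049805), 73.2895278930664) [0.02594406 0.02728266]
bed z 0.014590298851623607 table 0.00022420515303092636
stop face y [0.09352942 0.10943119 0.11165871 0.11208673] 540
pad [[ 0.5804 -0.0745  0.0208]
 [ 0.6083 -0.0526  0.0295]
 [ 0.6347 -0.0465  0.0381]
 [ 0.6374 -0.0419  0.0389]]
```

{"method": "apply_moves", "body": {"rows": [{"translation":[0.1,0,0.03],"yaw":-0.5,"jaw":1},{"translation":[0.15,0,0],"yaw":0,"jaw":1},{"translation":[0.15,0,0],"yaw":0,"jaw":1},{"translation":[0,0,0],"yaw":0,"jaw":1}]}}

```text
clock: 3.52
position: [0.4346, 0.1123, 0.1023]
eef_rot: [0.099, 0.702, -0.101, 0.698]
force: [0.2, 0.3, 0.2]
gripper_width: 0.0852
```

```bash
python3 go.py 0.4345 0.116 0.012 -16.7
```

```text
t 3.525 pos [0.4346 0.1123 0.1023] toolx [-0.007 -0.002 -1.   ] jawdir -16.22 w 0.0852
F [0.18 0.33 0.18] T [ 0.027  0.05  -0.058] q [-0.402  0.721  0.075  2.197 -0.214  0.238 -0.42 ]
delta tool mm [90.3  3.9 -0.5] frac [ 0.301   0.0129 -0.0018]
yaw deg (tool x) 0.48 frac total 0.079 alt -179.52
```

{"method": "apply_moves", "body": {"rows": [{"translation":[0.15,0.013,0],"yaw":0.08,"jaw":1},{"translation":[0.1,0,0],"yaw":0,"jaw":1},{"translation":[0.045,0,0],"yaw":0,"jaw":1},{"translation":[0,0,0],"yaw":0,"jaw":1}]}}

```text
clock: 4.03
position: [0.443, 0.1185, 0.0193]
eef_rot: [0.102, 0.7, -0.101, 0.699]
force: [-0.3, -0.4, 0.8]
gripper_width: 0.0853
```

```bash
python3 go.py 0.4345 0.116 0.012 -16.7;python3 - <<'E'
from h import *
from bench import env,cams
f=cams.grab_frame("wrist"); cv2.imwrite("pics/w2.png",f["image"][:,:,::-1])
E
```

```text
t 4.025 pos [0.443  0.1185 0.0193] toolx [-0.002  0.001 -1.   ] jawdir -16.54 w 0.0853
F [-0.26 -0.4   0.85] T [-0.044  0.041  0.008] q [-0.371  0.9    0.017  2.198 -0.321  0.047 -0.328]
delta tool mm [ 7.4 -4.8 -7.4] frac [ 0.0245 -0.016  -0.0246]
yaw deg (tool x) 0.16 frac total 0.027 alt -179.84
```

View pics/w2.png

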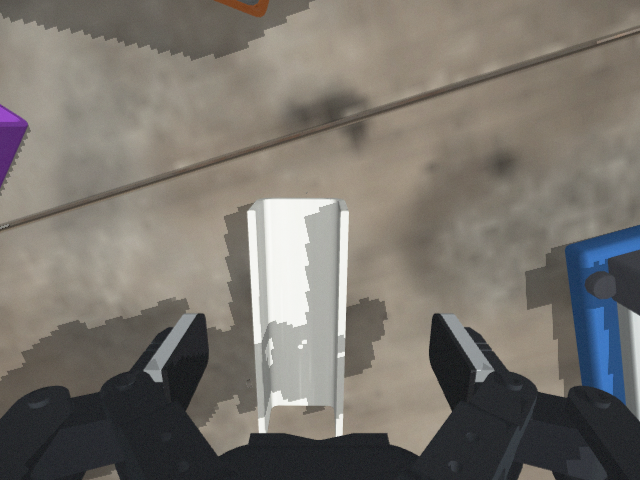

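```bash
python3 go.py 0.445 0.136 0.013 -16.7
```

```text
t 4.075 pos [0.443  0.1184 0.0198] toolx [-0.001  0.001 -1.   ] jawdir -16.54 w 0.0852
F [-0.11  0.65  0.12] T [0.023 0.018 0.008] q [-0.371  0.899  0.017  2.198 -0.32   0.047 -0.329]
delta tool mm [ 6.8 17.4 -3.1] frac [ 0.0227  0.0581 -0.0102]
yaw deg (tool x) 0.16 frac total 0.027 alt -179.84
```

{"method": "apply_moves", "body": {"rows": [{"translation":[0,0.058,-0.01],"yaw":0,"jaw":1},{"translation":[0.022,0,0],"yaw":0,"jaw":1},{"translation":[0,0,0],"yaw":0,"jaw":1}]}}

```text
clock: 4.45
position: [0.4468, 0.1358, 0.0167]
eef_rot: [0.103, 0.699, -0.101, 0.701]
force: [-0.3, 0.0, -0.6]
gripper_width: 0.0853
```

```bash
python3 go.py 0.445 0.136 0.013 -16.7
```

```text
t 4.45 pos [0.4468 0.1358 0.0167] toolx [ 0.004  0.003 -1.   ] jawdir -16.54 w 0.0853
F [-0.27  0.   -0.57] T [ 0.032 -0.025  0.009] q [-0.407  0.907  0.022  2.179 -0.341  0.054 -0.341]
delta tool mm [ 3.7 -0.4 -1.8] frac [ 0.0122 -0.0012 -0.006 ]
yaw deg (tool x) 0.16 frac total 0.026 alt -179.84
```

{"method": "apply_moves", "body": {"rows": [{"translation":[0.014,0,0],"yaw":0,"jaw":1},{"translation":[0.01,0,0],"yaw":0,"jaw":1},{"translation":[0,0,0],"yaw":0,"jaw":1}]}}

```text
clock: 4.82
position: [0.4473, 0.1344, 0.0099]
eef_rot: [0.103, 0.699, -0.102, 0.701]
force: [-0.1, -0.2, -0.6]
gripper_width: 0.0856
```

```bash
python3 go.py 0.445 0.136 0.013 -16.7
```

```text
t 4.825 pos [0.4473 0.1344 0.0099] toolx [ 0.003  0.001 -1.   ] jawdir -16.64 w 0.0856
F [-0.12 -0.17 -0.6 ] T [-0.003 -0.019 -0.039] q [-0.403  0.922  0.02   2.177 -0.391  0.043 -0.29 ]
delta tool mm [-3.1  0.9 -2.6] frac [-0.0104  0.0029 -0.0088]
yaw deg (tool x) 0.06 frac total 0.01 alt -179.94
```

{"method": "apply_moves", "body": {"rows": [{"translation":[-0.008,0,0],"yaw":0,"jaw":1},{"translation":[0,0,0],"yaw":0,"jaw":0.2},{"translation":[0,0,0],"yaw":0,"jaw":0.2},{"translation":[0,0,0],"yaw":0,"jaw":0.2},{"translation":[0,0,0],"yaw":0,"jaw":0.2},{"translation":[0,0,0],"yaw":0,"jaw":0.2}], "newtons": 35}}

```text
clock: 5.58
position: [0.4463, 0.1344, 0.0128]
eef_rot: [0.103, 0.699, -0.102, 0.7]
force: [-0.7, -0.7, 0.7]
gripper_width: 0.0362
```

```bash
python3 go.py 0.445 0.136 0.15 -16.7;python3 - <<'E'
from h import *
from bench import env,cams
f=cams.grab_frame("wrist"); cv2.imwrite("pics/w3.png",f["image"][:,:,::-1])
E
```

```text
t 5.575 pos [0.4463 0.1344 0.0128] toolx [ 0.001  0.001 -1.   ] jawdir -16.65 w 0.0362
F [-0.66 -0.69  0.72] T [0.014 0.086 0.06 ] q [-0.405  0.916  0.023  2.178 -0.39   0.05  -0.292]
delta tool mm [-137.2    1.4   -1.6] frac [-0.4573  0.0047 -0.0054]
yaw deg (tool x) 0.05 frac total 0.009 alt -179.95
```

View pics/w3.png

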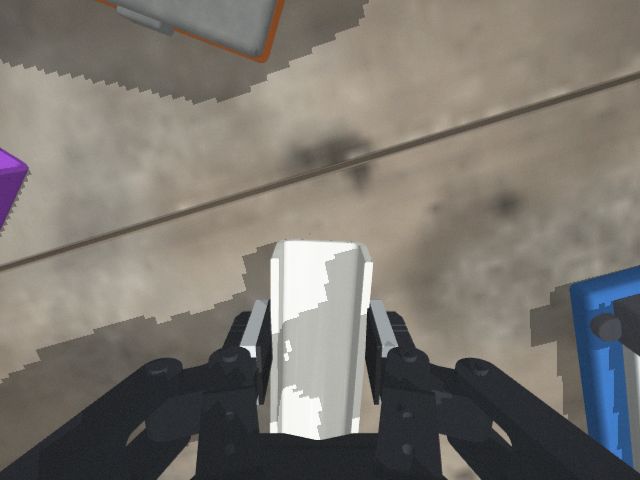

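{"method": "apply_moves", "body": {"rows": [{"translation":[-0.1,0,0],"yaw":0,"jaw":0.2},{"translation":[-0.2,0,0],"yaw":0,"jaw":0.2},{"translation":[-0.2,0,0],"yaw":0,"jaw":0.2},{"translation":[0,0,0],"yaw":0,"jaw":0.2}]}}

```text
clock: 6.12
position: [0.4471, 0.1341, 0.1658]
eef_rot: [0.103, 0.699, -0.102, 0.7]
force: [0.7, -0.9, -2.6]
gripper_width: 0.0364
```

```bash
python3 go.py 0.60 0.05 0.16 0.8;python3 - <<'E'
from h import *
from bench import env,cams
f=cams.grab_frame("wrist"); cv2.imwrite("pics/w4.png",f["image"][:,:,::-1]);pickle.dump(f,open("w4.pkl","wb"))
crop(f["image"],240,200,400,320,5,"pics/w4c.png")
E
```

```text
t 6.125 pos [0.4471 0.1341 0.1658] toolx [ 0.001  0.002 -1.   ] jawdir -16.68 w 0.0364
F [ 0.73 -0.85 -2.63] T [ 0.077 -0.067  0.024] q [-0.543  0.617  0.244  2.112 -0.332  0.447 -0.332]
delta tool mm [  5.8 -36.7 170.6] frac [ 0.0192 -0.1224  0.5687]
yaw deg (tool x) -17.48 frac total -2.913 alt 162.52
```

View pics/w4c.png

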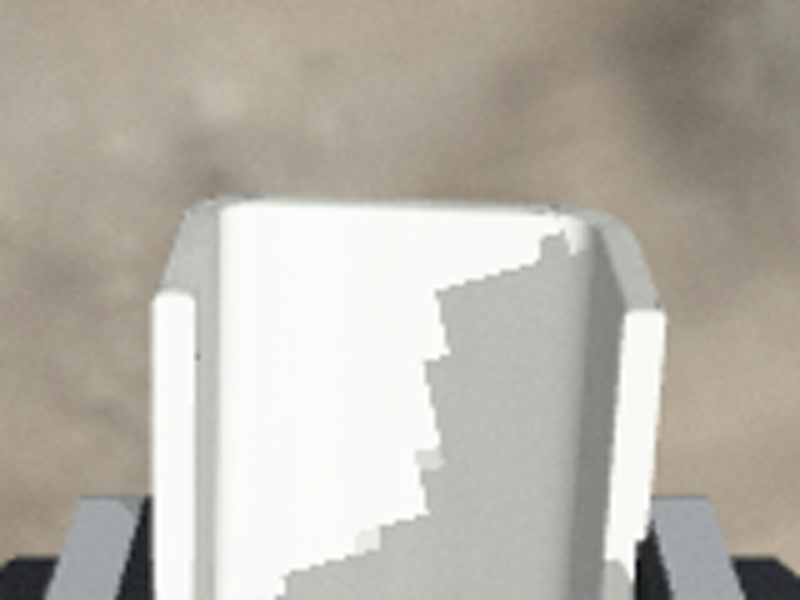

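```bash
python3 - <<'E'
from h import *
f=pickle.load(open("w4.pkl","rb"));T=np.array(f["T_tool_cam"])
g=lambda u,v:(240+(u+.5)/5-.5,200+(v+.5)/5-.5)
def atx(u,v,x):
    r=T[:3,:3]@np.array([(u-f["cx"])/f["fx"],(v-f["cy"])/f["fy"],1]);o=T[:3,3];return o+r*(x-o[0])/r[0]
for p,x in [((153,292),-.013),((664,311),-.013),((195,292),-.013),((622,311),-.013),((215,200),.0091),((575,214),.0091),((153,560),-.013),((638,560),-.013)]: print(p,(atx(*g(*p),x)*1000).round(1))
d=f["depth"];v,u=np.mgrid[:480,:640]
P=np.stack([(u-f["cx"])/f["fx"]*d,(v-f["cy"])/f["fy"]*d,d],-1)@T[:3,:3].T+T[:3,3]
m=(abs(P[...,2])<.03)&(P[...,0]<.02)&(P[...,0]>-.02)&(d>0)&(v<300)
q=P[m]*1000
rim=q[q[:,0]<-9]; fl=q[(q[:,0]>3)]
for n,a in [("rim",rim),("floor",fl)]: print(n,len(a),np.percentile(a,[1,50,99],axis=0).round(1))
A=np.c_[fl[:,1:],np.ones(len(fl))];print("floor plane x=a*y+b*z+c",np.linalg.lstsq(A,fl[:,0],rcond=None)[0])
E
```

```text
(153, 292) [-13.   32.7 -16.9]
(664, 311) [-13.   31.3  20. ]
(195, 292) [-13.   32.7 -13.9]
(622, 311) [-13.   31.3  17. ]
(215, 200) [  9.1  33.  -14.4]
(575, 214) [ 9.1 31.8 15.6]
(153, 560) [-13.   11.3 -17.7]
(638, 560) [-13.   11.3  18.9]
rim 809 [[-14.7  16.4 -17. ]
 [-13.2  25.1 -13.8]
 [ -9.1  33.1  19.9]]
floor 4580 [[  4.5   6.  -14.5]
 [  9.   20.1   1.2]
 [ 10.7  32.7  17. ]]
floor plane x=a*y+b*z+c [-7.30454132e-03 -3.41218022e-03  9.02876836e+00]
```

{"method": "apply_moves", "body": {"rows": [{"translation":[0,-0.04,0.19],"yaw":0,"jaw":0.2},{"translation":[0,-0.04,0.19],"yaw":0,"jaw":0.2},{"translation":[0,-0.04,0.19],"yaw":0,"jaw":0.2},{"translation":[0,0,0],"yaw":-0.9,"jaw":0.2},{"translation":[0,0,0],"yaw":-0.9,"jaw":0.2},{"translation":[0,0,0],"yaw":-0.9,"jaw":0.2},{"translation":[0,0,0],"yaw":-0.5,"jaw":0.2},{"translation":[0,0,0],"yaw":0,"jaw":0.2}]}}

```text
clock: 7.18
position: [0.5931, 0.0486, 0.1443]
eef_rot: [-0.02, 0.719, 0.021, 0.695]
force: [0.3, -0.0, -1.9]
gripper_width: 0.0364
```

```bash
python3 go.py 0.601 0.0506 0.16 3;python3 - <<'E'
from h import *
from bench import env,cams
s=env.observe();f=cams.grab_frame("wrist"); f["st"]=s;cv2.imwrite("pics/w5.png",f["image"][:,:,::-1]);pickle.dump(f,open("w5.pkl","wb"))
E
```

```text
t 7.175 pos [0.5931 0.0486 0.1443] toolx [-0.034  0.    -0.999] jawdir 3.32 w 0.0364
F [ 0.33 -0.02 -1.92] T [-0.005 -0.026 -0.002] q [-0.237  0.78   0.143  1.714 -0.165  0.694  0.054]
delta tool mm [-16.    1.6   7.5] frac [-0.0534  0.0053  0.025 ]
yaw deg (tool x) 0.32 frac total 0.053 alt -179.68
```

View pics/w5.png

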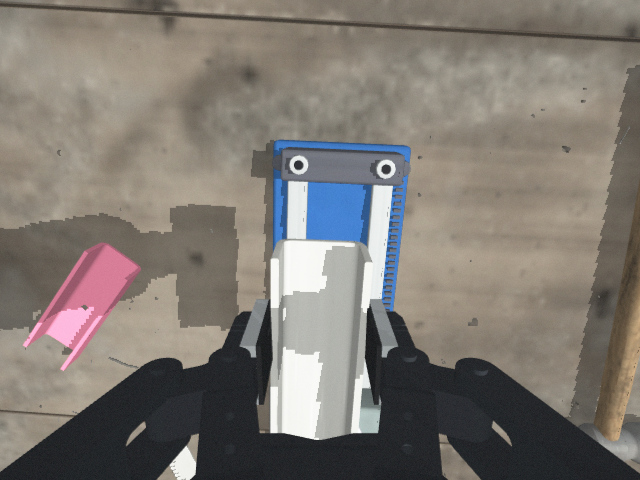

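{"method": "apply_moves", "body": {"rows": [{"translation":[0.02,0.005,0.025],"yaw":0,"jaw":0.2},{"translation":[0,0,0],"yaw":0,"jaw":0.2}]}}

```text
clock: 7.48
position: [0.6, 0.0509, 0.1362]
eef_rot: [-0.02, 0.72, 0.02, 0.694]
force: [-0.2, -0.2, -1.3]
gripper_width: 0.0361
```

```bash
python3 go.py 0.601 0.0506 0.16 3;python3 - <<'E'
from h import *
from bench import env,cams
s=env.observe();f=cams.grab_frame("wrist"); f["st"]=s;pickle.dump(f,open("w5.pkl","wb"))
crop(f["image"],260,130,420,250,5,"pics/w5c.png")
E
```

```text
t 7.475 pos [0.6    0.0509 0.1362] toolx [-0.037  0.    -0.999] jawdir 3.24 w 0.0361
F [-0.15 -0.16 -1.34] T [ 0.033 -0.1    0.003] q [-0.237  0.8    0.143  1.694 -0.168  0.696  0.052]
delta tool mm [-23.8  -0.3   0.1] frac [-0.0795 -0.001   0.0003]
yaw deg (tool x) 0.24 frac total 0.04 alt -179.76
```

View pics/w5c.png

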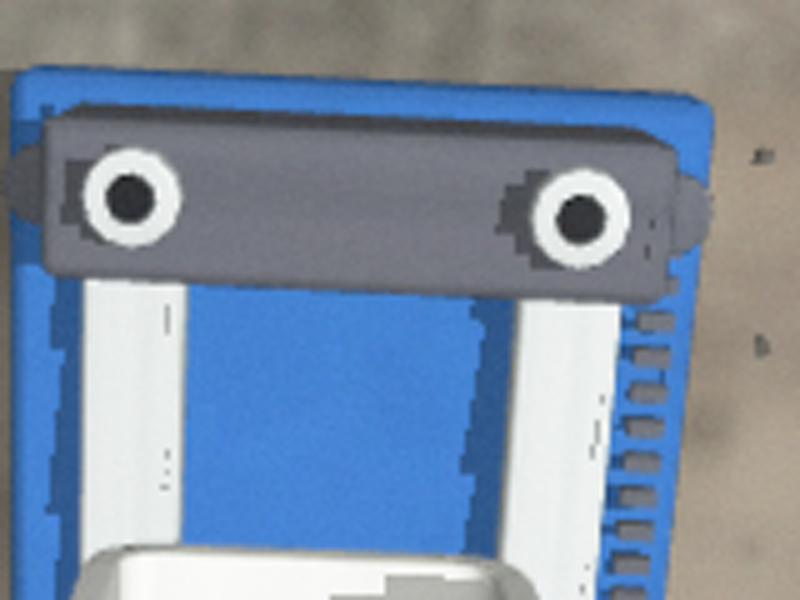

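```bash
python3 - <<'E'
from h import *
f=pickle.load(open("w5.pkl","rb"));T=ext(f,f["st"])
g=lambda u,v:(260+(u+.5)/5-.5,130+(v+.5)/5-.5)
for n,p,z in [("stop L",(45,275),.042),("stop R",(665,302),.042),("Lrail",(187,285),.022),("Lrail",(180,540),.022),("Rrail",(518,300),.022),("Rrail",(500,550),.022),("base",(15,72),.014),("base",(710,105),.014)]: print(n,atz(f,T,*g(*p),z).round(4))
M=R.from_quat(f["st"]["eef_rot"]).as_matrix();p=f["st"]["position"]
print("piece ctr now",p+M@np.array([0,-.02,-.0008]), "ang",np.degrees(np.arctan2(*(M@np.array([0,1,.042]))[[1,0]])))
W=cloud(f,T);q=W[150:185,290:400][...,2];print(np.nanmedian(q))
E
```

```text
stop L [0.5644 0.0917 0.042 ]
stop R [0.6414 0.0932 0.042 ]
Lrail [0.5805 0.0884 0.022 ]
Lrail [0.581  0.0525 0.022 ]
Rrail [0.6251 0.0892 0.022 ]
Rrail [0.6258 0.0541 0.022 ]
base [0.5554 0.1144 0.014 ]
base [0.649  0.1156 0.014 ]
piece ctr now [0.60035058 0.03088898 0.1361575 ] ang 90.83207125110624
0.04239424083672186
```

```bash
python3 go.py 0.6025 0.0508 0.05 3.2
```

```text
t 7.525 pos [0.5998 0.0506 0.1365] toolx [-0.037 -0.    -0.999] jawdir 3.23 w 0.0363
F [ 0.08  0.17 -0.27] T [ 0.009 -0.045  0.006] q [-0.237  0.8    0.143  1.694 -0.168  0.696  0.052]
delta tool mm [86.4 -0.2  5.8] frac [ 0.2878 -0.0006  0.0195]
yaw deg (tool x) 0.03 frac total 0.005 alt -179.97
```

{"method": "apply_moves", "body": {"rows": [{"translation":[0.1,0,0.007],"yaw":0,"jaw":0.2},{"translation":[0.1,0,0.007],"yaw":0,"jaw":0.2},{"translation":[0.08,0,0.005],"yaw":0,"jaw":0.2},{"translation":[0,0,0],"yaw":0,"jaw":0.2}]}}

```text
clock: 8.02
position: [0.6041, 0.0513, 0.0512]
eef_rot: [-0.02, 0.719, 0.02, 0.695]
force: [0.2, -0.1, -1.8]
gripper_width: 0.0364
```

```bash
python3 go.py 0.6025 0.0508 0.028 3.2
```

```text
t 8.025 pos [0.6041 0.0513 0.0512] toolx [-0.033 -0.    -0.999] jawdir 3.21 w 0.0364
F [ 0.18 -0.14 -1.83] T [ 0.02  -0.055  0.011] q [-0.22   0.929  0.112  1.719 -0.186  0.537  0.067]
delta tool mm [23.3 -0.5 -0.8] frac [ 0.0776 -0.0017 -0.0028]
yaw deg (tool x) 0.01 frac total 0.002 alt -179.99
```

{"method": "apply_moves", "body": {"rows": [{"translation":[0.05,0,-0.003],"yaw":0,"jaw":0.2},{"translation":[0.025,0,0],"yaw":0,"jaw":0.2},{"translation":[0,0,0],"yaw":0,"jaw":0.2}]}}

```text
clock: 8.4
position: [0.6039, 0.0513, 0.0295]
eef_rot: [-0.019, 0.717, 0.02, 0.696]
force: [0.4, -0.5, -1.5]
gripper_width: 0.036
```

```bash
python3 go.py 0.6025 0.0508 0.027 3.2;python3 - <<'E'
from h import *
from bench import env,cams
s=env.observe();f=cams.grab_frame("wrist"); f["st"]=s;cv2.imwrite("pics/w6.png",f["image"][:,:,::-1]);pickle.dump(f,open("w6.pkl","wb"))
E
```

```text
t 8.4 pos [0.6039 0.0513 0.0295] toolx [-0.03  0.   -1.  ] jawdir 3.2 w 0.036
F [ 0.39 -0.52 -1.47] T [ 0.025  0.012 -0.013] q [-0.216  0.962  0.104  1.726 -0.19   0.493  0.071]
delta tool mm [ 2.5 -0.5 -1.4] frac [ 0.0084 -0.0015 -0.0045]
yaw deg (tool x) 0.0 frac total 0.001 alt -180.0
```

View pics/w6.png

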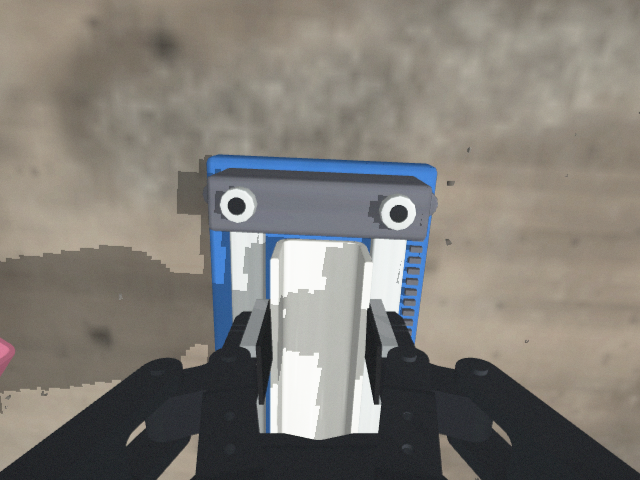

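{"method": "apply_moves", "body": {"rows": [{"translation":[0.008,0,-0.003],"yaw":0,"jaw":0.2},{"translation":[0.003,0,0],"yaw":0,"jaw":0.2},{"translation":[0,0,0],"yaw":0,"jaw":0.2}]}}

```text
clock: 8.82
position: [0.6037, 0.0513, 0.0274]
eef_rot: [-0.019, 0.717, 0.02, 0.697]
force: [-0.8, 0.1, -1.0]
gripper_width: 0.0362
```

```bash
python3 go.py 0.6025 0.0508 0.027 3.2
```

```text
t 8.825 pos [0.6037 0.0513 0.0274] toolx [-0.028  0.    -1.   ] jawdir 3.19 w 0.0362
F [-0.82  0.05 -1.03] T [-0.01   0.006  0.003] q [-0.215  0.965  0.102  1.729 -0.191  0.485  0.071]
delta tool mm [ 0.4 -0.5 -1.2] frac [ 0.0015 -0.0015 -0.0041]
yaw deg (tool x) -0.01 frac total -0.001 alt 179.99
```

Release.

{"method": "apply_moves", "body": {"rows": [{"translation":[0,0,0],"yaw":0,"jaw":0.6},{"translation":[0,0,0],"yaw":0,"jaw":0.7},{"translation":[0,0,0],"yaw":0,"jaw":0.7},{"translation":[0,0,0],"yaw":0,"jaw":0.7},{"translation":[-0.05,0,0],"yaw":0,"jaw":0.7},{"translation":[-0.15,0,0],"yaw":0,"jaw":0.7},{"translation":[-0.2,0,0],"yaw":0,"jaw":0.7},{"translation":[-0.1,0,0],"yaw":0,"jaw":0.7}]}}

```text
clock: 9.82
position: [0.6074, 0.051, 0.1828]
eef_rot: [-0.019, 0.717, 0.02, 0.696]
force: [1.3, 0.0, -1.7]
gripper_width: 0.0596
```

```bash
python3 go.py 0.6025 -0.11 0.17 85;python3 - <<'E'
from h import *
from bench import env,cams
s=env.observe();f=cams.grab_frame("wrist"); f["st"]=s;cv2.imwrite("pics/w7.png",f["image"][:,:,::-1]);pickle.dump(f,open("w7.pkl","wb"))
f=cams.grab_frame("top");crop(f["image"],240,150,420,230,4.4,"pics/t7.png")
E
```

```text
t 9.825 pos [0.6074 0.051  0.1828] toolx [-0.029 -0.    -1.   ] jawdir 3.18 w 0.0596
F [ 1.32  0.03 -1.73] T [-0.003 -0.038  0.025] q [-0.247  0.744  0.163  1.644 -0.159  0.796  0.044]
delta tool mm [  13.  -160.5  -13.5] frac [ 0.0432 -0.5351 -0.0449]
yaw deg (tool x) -81.82 frac total -13.637 alt 98.18
```

View pics/w7.png

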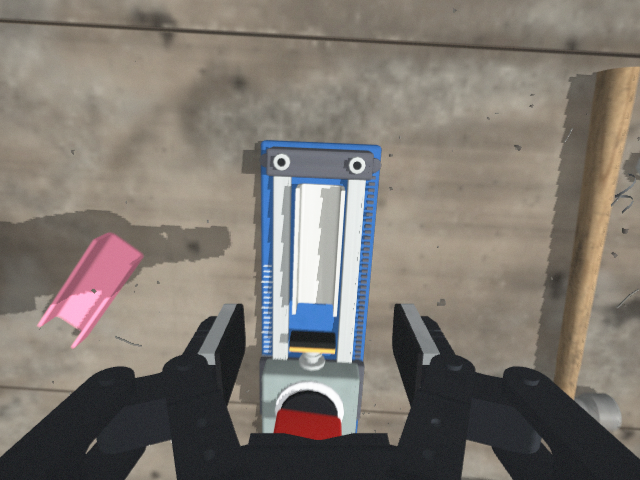

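View pics/t7.png

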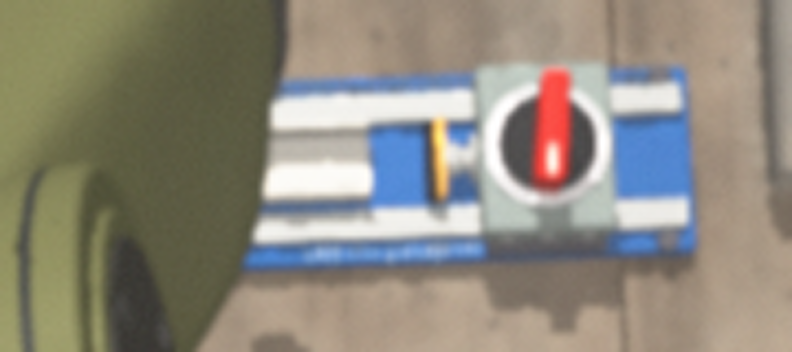

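```bash
python3 - <<'E'
from h import *
f=pickle.load(open("w7.pkl","rb"))
crop(f["image"],250,130,400,280,4,"pics/w7a.png");crop(f["image"],240,280,390,440,3.7,"pics/w7b.png")
E
```

```text
(no output)
```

View pics/w7a.png

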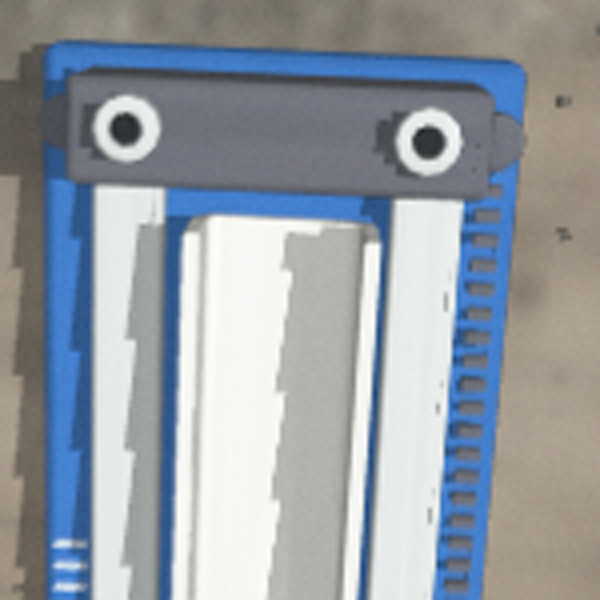

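View pics/w7b.png

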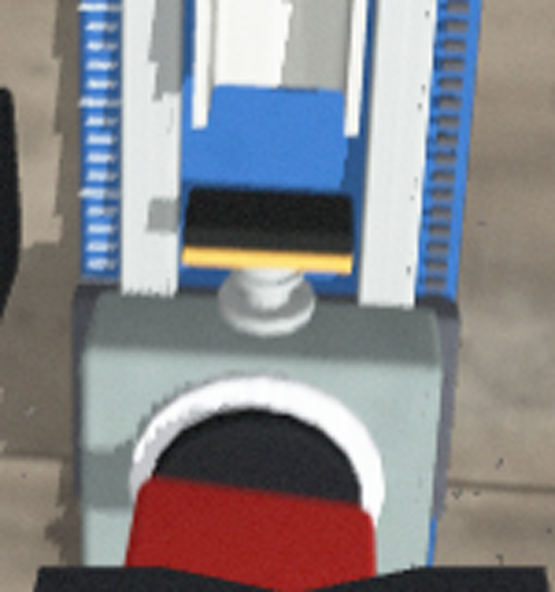

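```bash
python3 - <<'E'
from h import *
f=pickle.load(open("w7.pkl","rb"));T=ext(f,f["st"])
a=lambda u,v:(250+(u+.5)/4-.5,130+(v+.5)/4-.5)
b=lambda u,v:(240+(u+.5)/3.7-.5,280+(v+.5)/3.7-.5)
for n,p,z in [("stopL",a(182,188),.042),("stopR",a(380,194),.042),("pfL",a(182,235),.04),("pfR",a(380,243),.04),("prL",b(200,127),.04),("prR",b(352,135),.04),("pad bot",b(190,187),.017),("padbotR",b(353,192),.017),("pad top",b(183,250),.037),("padtopR",b(352,255),.037)]: print(n,atz(f,T,*p,z).round(4))
W=cloud(f,T)
# pad face points
v0,v1=280+int(195/3.7),280+int(245/3.7);u0,u1=240+int(200/3.7),240+int(345/3.7)
q=W[v0:v1,u0:u1].reshape(-1,3);print(np.nanpercentile(q,[5,50,95],axis=0).round(4))
v0,v1=280+int(497/3.7),280+int(560/3.7);u0,u1=240+int(160/3.7),240+int(360/3.7)
q=W[v0:v1,u0:u1].reshape(-1,3);print("knob",np.nanpercentile(q,[2,50,98],axis=0).round(4))
E
```

```text
stopL [0.5851 0.0916 0.042 ]
stopR [0.6216 0.0927 0.042 ]
pfL [0.5853 0.0825 0.04  ]
pfR [0.6224 0.0833 0.04  ]
prL [ 0.5881 -0.0222  0.04  ]
prR [ 0.6223 -0.0218  0.04  ]
pad bot [ 0.5846 -0.051   0.017 ]
padbotR [ 0.6247 -0.0495  0.017 ]
pad top [ 0.5851 -0.0561  0.037 ]
padtopR [ 0.6246 -0.0545  0.037 ]
[[ 0.59   -0.0519  0.0221]
 [ 0.6052 -0.0489  0.0324]
 [ 0.6208 -0.0481  0.0381]]
knob [[ 0.5862 -0.103   0.062 ]
 [ 0.6068 -0.1008  0.0734]
 [ 0.6278 -0.0985  0.084 ]]
```

{"method": "apply_moves", "body": {"rows": [{"translation":[0,-0.18,-0.015],"yaw":0,"jaw":0.8},{"translation":[0,-0.18,-0.015],"yaw":0,"jaw":0.8},{"translation":[0,-0.17,-0.015],"yaw":0,"jaw":0.8},{"translation":[0,0,0],"yaw":-1,"jaw":0.8},{"translation":[0,0,0],"yaw":-1,"jaw":0.8},{"translation":[0,0,0],"yaw":-1,"jaw":0.8},{"translation":[0,0,0],"yaw":-1,"jaw":0.8},{"translation":[0,0,0],"yaw":-1,"jaw":0.8}]}}

```text
clock: 10.92
position: [0.6008, -0.1129, 0.1826]
eef_rot: [-0.204, 0.686, 0.211, 0.666]
force: [-0.4, -0.1, -0.1]
gripper_width: 0.0683
```

{"method": "apply_moves", "body": {"rows": [{"translation":[0,0,0],"yaw":-1,"jaw":0.8},{"translation":[0,0,0],"yaw":-1,"jaw":0.8},{"translation":[0,0,0],"yaw":-1,"jaw":0.8},{"translation":[0,0,0],"yaw":-1,"jaw":0.8},{"translation":[0,0,0],"yaw":-1,"jaw":0.8},{"translation":[0,0,0],"yaw":-1,"jaw":0.8},{"translation":[0,0,0],"yaw":-1,"jaw":0.8},{"translation":[0,0,0],"yaw":0,"jaw":0.8}]}}

```text
clock: 11.92
position: [0.5955, -0.1132, 0.1801]
eef_rot: [-0.433, 0.562, 0.452, 0.54]
force: [-0.2, 0.6, 0.6]
gripper_width: 0.0685
```

```bash
python3 go.py 0.6025 -0.11 0.17 85.5;python3 - <<'E'
from h import *
from bench import env,cams
s=env.observe();f=cams.grab_frame("wrist"); f["st"]=s;cv2.imwrite("pics/w8.png",f["image"][:,:,::-1]);pickle.dump(f,open("w8.pkl","wb"))
E
```

```text
t 11.925 pos [ 0.5955 -0.1132  0.1801] toolx [-0.04   0.001 -0.999] jawdir 77.55 w 0.0685
F [-0.24  0.63  0.64] T [ 0.029 -0.007 -0.012] q [ 0.244  0.747 -0.241  1.633  0.224  0.83   1.26 ]
delta tool mm [ 9.8 -6.5  4.7] frac [ 0.0326 -0.0217  0.0157]
yaw deg (tool x) -7.95 frac total -1.326 alt 172.05
```

View pics/w8.png

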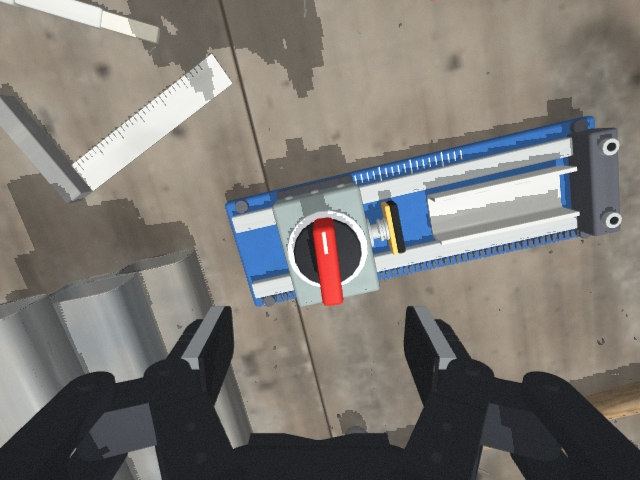

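```bash
python3 - <<'E'
from h import *
f=pickle.load(open("w8.pkl","rb"))
crop(f["image"],270,190,410,320,5,"pics/w8c.png")
E
```

```text
(no output)
```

View pics/w8c.png

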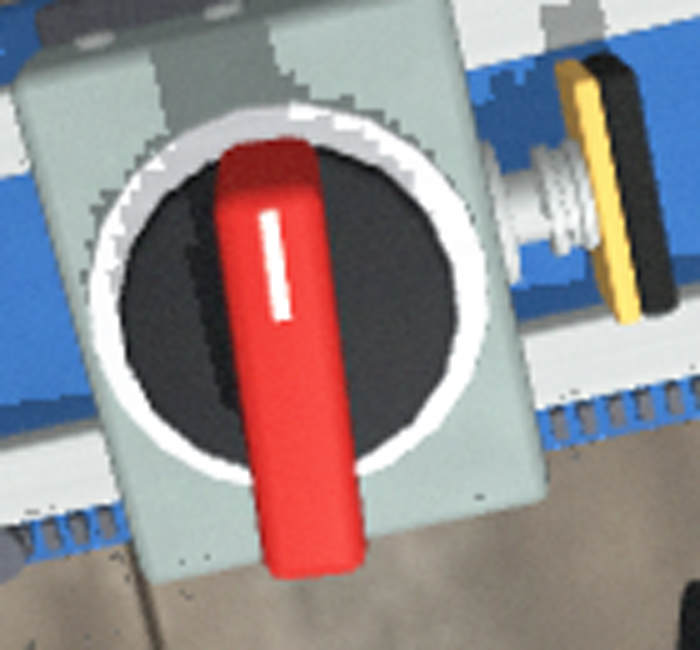

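```bash
python3 - <<'E'
from h import *
f=pickle.load(open("w8.pkl","rb"));T=ext(f,f["st"])
a=lambda u,v:(270+(u+.5)/5-.5,190+(v+.5)/5-.5)
c=np.array([atz(f,T,*a(*p),.093) for p in [(217,188),(322,186),(366,572),(266,577)]]);print(c.round(4),c.mean(0))
d=c[2]+c[3]-c[0]-c[1];print(np.degrees(np.arctan2(d[1],d[0])),np.linalg.norm(d)/2)
W=cloud(f,T)
print(W[190+300//5,270+300//5], W[190+110//5,270+180//5])
for p in [(632,310),(598,60),(676,300),(640,75)]: print("pad", atz(f,T,*a(*p),.037).round(4))
E
python3 go.py 0.602 -0.1105 0.14 85.5
```

```text
[[ 0.5775 -0.1111  0.093 ]
 [ 0.58   -0.0983  0.093 ]
 [ 0.6322 -0.1033  0.093 ]
 [ 0.6301 -0.1163  0.093 ]] [ 0.60495881 -0.10724774  0.093     ]
-5.520136141628263 0.052717835911234176
[ 0.5939982  -0.10381323  0.09368536] [ 0.57466071 -0.1167083   0.04908657]
pad [ 0.6226 -0.0556  0.037 ]
pad [ 0.5824 -0.0542  0.037 ]
pad [ 0.6224 -0.0485  0.037 ]
pad [ 0.586  -0.0483  0.037 ]
t 11.975 pos [ 0.5956 -0.1132  0.1801] toolx [-0.04   0.001 -0.999] jawdir 77.5 w 0.0681
F [-0.7  -1.12 -0.62] T [-0.008 -0.033 -0.024] q [ 0.244  0.747 -0.241  1.633  0.223  0.83   1.259]
delta tool mm [39.8 -7.3  4.4] frac [ 0.1327 -0.0243  0.0145]
yaw deg (tool x) -8.0 frac total -1.333 alt 172.0
```

{"method": "apply_moves", "body": {"rows": [{"translation":[0,-0.03,0.02],"yaw":-0.8,"jaw":0.6},{"translation":[0.13,0,0],"yaw":-0.4,"jaw":0.6},{"translation":[0.05,0,0],"yaw":0,"jaw":0.6},{"translation":[0,0,0],"yaw":0,"jaw":0.6}]}}

```text
clock: 12.48
position: [0.604, -0.1094, 0.1252]
eef_rot: [-0.466, 0.534, 0.485, 0.513]
force: [1.0, 0.8, 0.3]
gripper_width: 0.0511
```

```bash
python3 go.py 0.604 -0.1085 0.067 84.8
```

```text
t 12.475 pos [ 0.604  -0.1094  0.1252] toolx [-0.039 -0.    -0.999] jawdir 84.48 w 0.0511
F [1.05 0.77 0.27] T [ 0.036 -0.047  0.021] q [ 0.24   0.83  -0.253  1.648  0.282  0.739  1.324]
delta tool mm [58.1 -2.2  1.2] frac [ 0.1938 -0.0074  0.0038]
yaw deg (tool x) -0.32 frac total -0.053 alt 179.68
```

{"method": "apply_moves", "body": {"rows": [{"translation":[0.1,-0.004,0.003],"yaw":-0.05,"jaw":0.6},{"translation":[0.06,-0.002,0],"yaw":0,"jaw":0.6},{"translation":[0.03,0,0],"yaw":0,"jaw":0.6},{"translation":[0,0,0],"yaw":0,"jaw":0.6}]}}

```text
clock: 12.98
position: [0.6069, -0.1092, 0.0703]
eef_rot: [-0.468, 0.532, 0.483, 0.514]
force: [-0.3, 0.3, -0.3]
gripper_width: 0.0512
```

```bash
python3 go.py 0.604 -0.1085 0.067 84.8;python3 - <<'E'
from h import *
from bench import env,cams
s=env.observe();f=cams.grab_frame("wrist"); f["st"]=s;cv2.imwrite("pics/w9.png",f["image"][:,:,::-1]);pickle.dump(f,open("w9.pkl","wb"))
E
```

```text
t 12.975 pos [ 0.6069 -0.1092  0.0703] toolx [-0.033 -0.002 -0.999] jawdir 84.58 w 0.0512
F [-0.34  0.26 -0.33] T [ 0.07  -0.018  0.025] q [ 0.224  0.909 -0.226  1.671  0.312  0.63   1.3  ]
delta tool mm [3.4 2.9 0.5] frac [0.0113 0.0096 0.0016]
yaw deg (tool x) -0.22 frac total -0.037 alt 179.78
```

View pics/w9.png

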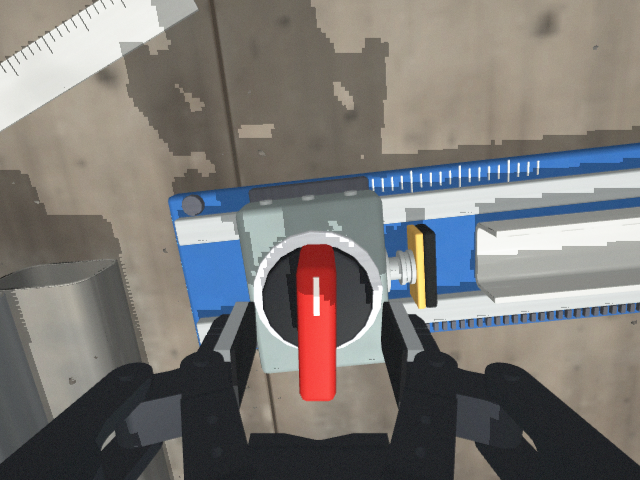

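```bash
python3 - <<'E'
from h import *
f=pickle.load(open("w9.pkl","rb"));T=ext(f,f["st"])
c=np.array([atz(f,T,*p,.093) for p in [(298,269),(336,268),(337,397),(301,400)]]);print(c.round(4),c.mean(0))
s=f["st"];M=R.from_quat(s["eef_rot"]).as_matrix()
print(((c-s["position"])@M*1000).round(1))
E
```

```text
[[ 0.5784 -0.1114  0.093 ]
 [ 0.5792 -0.0985  0.093 ]
 [ 0.6303 -0.1023  0.093 ]
 [ 0.6304 -0.1159  0.093 ]] [ 0.60456132 -0.10701302  0.093     ]
[[-21.8  28.9  -4.9]
 [-21.8  29.3   8. ]
 [-23.5 -21.9   9. ]
 [-23.4 -23.2  -4.5]]
```

{"method": "apply_moves", "body": {"rows": [{"translation":[0.006,0.009,0.004],"yaw":-0.03,"jaw":0.6},{"translation":[0,0,0],"yaw":0,"jaw":0.6},{"translation":[0,0,0],"yaw":0,"jaw":0},{"translation":[0,0,0],"yaw":0,"jaw":0},{"translation":[0,0,0],"yaw":0,"jaw":0},{"translation":[0,0,0],"yaw":0,"jaw":0}], "newtons": 70}}

```text
clock: 13.78
position: [0.6057, -0.1095, 0.0713]
eef_rot: [-0.471, 0.531, 0.482, 0.514]
force: [-0.2, 1.1, 0.0]
gripper_width: 0.0126
```

```bash
python3 go.py 0.604 -0.1085 0.067 84.8
```

```text
t 13.775 pos [ 0.6057 -0.1095  0.0713] toolx [-0.028 -0.004 -1.   ] jawdir 84.7 w 0.0126
F [-0.24  1.15  0.05] T [0.214 0.001 0.033] q [ 0.223  0.904 -0.223  1.68   0.315  0.622  1.298]
delta tool mm [4.4 1.6 0.9] frac [0.0146 0.0055 0.0029]
yaw deg (tool x) -0.1 frac total -0.016 alt 179.9
```

{"method": "apply_moves", "body": {"rows": [{"translation":[0,0.0005,0.005],"yaw":1,"jaw":0},{"translation":[0,0.001,0.005],"yaw":1,"jaw":0},{"translation":[0,0.0015,0.005],"yaw":1,"jaw":0}]}}

```text
clock: 14.15
position: [0.6056, -0.105, 0.0713]
eef_rot: [-0.382, 0.601, 0.391, 0.583]
force: [-0.7, -1.7, 1.4]
gripper_width: 0.0124
```

```bash
python3 go.py 0.604 -0.1085 0.067 84.8
```

```text
t 14.15 pos [ 0.6056 -0.105   0.0713] toolx [-0.028 -0.004 -1.   ] jawdir 66.25 w 0.0124
F [-0.67 -1.75  1.39] T [0.124 0.135 0.239] q [ 0.17   0.899 -0.139  1.685  0.204  0.6    1.067]
delta tool mm [ 4.4 -0.1 -3.8] frac [ 0.0147 -0.0002 -0.0126]
yaw deg (tool x) -18.55 frac total -3.091 alt 161.45
```

```bash
cat > wind.py <<'E'
from h import *
from bench import env
s=env.observe();M=R.from_quat(s["eef_rot"]).as_matrix();th=np.degrees(np.arctan2(M[1,2],M[0,2]))
dl=np.radians(84.7-th);fy=s["force"][1];tz=s["torque"][2]
yt=-.1095+.015*dl; xt=.6057-.014*.015*dl
e=np.array([xt-s["position"][0],yt-s["position"][1],0])
print("t",round(s["clock"],2),"jaw",round(th,2),"turn rad",round(dl,4),"pos",s["position"].round(4),"toolx",M[:,0].round(3),"F",s["force"].round(2),"T",s["torque"].round(3),"q7",s["joints"][6].round(2))
print("err to ideal mm",(e*1000).round(2)," clamp est (T,Fy)",round((tz-.22)/.015-fy,1), "w",s["gripper_width"])
for k in range(8):
    a=np.radians(th-6*k-3); v=np.array([np.cos(a),np.sin(a)])*.015*.1047/.3
    print(k,v.round(4),end="; ")
print("corr",(M.T@e/.3).round(4))
E
python3 wind.py
```

```text
t 14.15 jaw 66.25 turn rad 0.322 pos [ 0.6056 -0.105   0.0713] toolx [-0.028 -0.004 -1.   ] F [-0.67 -1.75  1.39] T [0.124 0.135 0.239] q7 1.07
err to ideal mm [0.04 0.34 0.  ]  clamp est (T,Fy) 3.0 w 0.012415396484616434
0 [0.0024 0.0047]; 1 [0.0028 0.0044]; 2 [0.0033 0.0041]; 3 [0.0037 0.0037]; 4 [0.0041 0.0033]; 5 [0.0044 0.0029]; 6 [0.0047 0.0024]; 7 [0.0049 0.0019]; corr [-0.      0.0003  0.0011]
```

{"method": "apply_moves", "body": {"rows": [{"translation":[0,0.0026,0.0052],"yaw":1,"jaw":0},{"translation":[0,0.0029,0.0044],"yaw":1,"jaw":0},{"translation":[0,0.0033,0.0041],"yaw":1,"jaw":0},{"translation":[0,0.0037,0.0037],"yaw":1,"jaw":0},{"translation":[0,0.0041,0.0033],"yaw":1,"jaw":0},{"translation":[0,0.0044,0.0029],"yaw":1,"jaw":0}]}}

```text
clock: 14.9
position: [0.605, -0.0959, 0.0714]
eef_rot: [-0.177, 0.694, 0.179, 0.674]
force: [-0.5, -2.7, 1.7]
gripper_width: 0.0124
```

```bash
python3 wind.py
```

```text
t 14.9 jaw 29.18 turn rad 0.9691 pos [ 0.605  -0.0959  0.0714] toolx [-0.028 -0.004 -1.   ] F [-0.47 -2.71  1.69] T [ 0.26  -0.068  0.243] q7 0.62
err to ideal mm [0.47 0.93 0.  ]  clamp est (T,Fy) 4.2 w 0.012400838112316829
0 [0.0047 0.0023]; 1 [0.0049 0.0018]; 2 [0.0051 0.0013]; 3 [0.0052 0.0007]; 4 [0.0052 0.0002]; 5 [ 0.0052 -0.0003]; 6 [ 0.0052 -0.0009]; 7 [ 0.005  -0.0014]; corr [-0.0001  0.0019  0.0029]
```

{"method": "apply_moves", "body": {"rows": [{"translation":[0,0.0047,0.0023],"yaw":1,"jaw":0},{"translation":[0,0.0049,0.0018],"yaw":1,"jaw":0},{"translation":[0,0.0051,0.0013],"yaw":1,"jaw":0},{"translation":[0,0.0052,0.0007],"yaw":1,"jaw":0},{"translation":[0,0.0052,0.0002],"yaw":1,"jaw":0},{"translation":[0,0.0052,-0.0003],"yaw":1,"jaw":0}]}}

```text
clock: 15.65
position: [0.604, -0.0867, 0.0713]
eef_rot: [0.047, 0.715, -0.051, 0.696]
force: [-2.7, -1.9, 1.0]
gripper_width: 0.0124
```

```bash
python3 wind.py
```

```text
t 15.65 jaw -7.91 turn rad 1.6163 pos [ 0.604  -0.0867  0.0713] toolx [-0.027 -0.004 -1.   ] F [-2.74 -1.92  1.01] T [ 0.206 -0.29   0.207] q7 0.18
err to ideal mm [1.34 1.41 0.  ]  clamp est (T,Fy) 1.0 w 0.012362253118936423
0 [ 0.0051 -0.001 ]; 1 [ 0.005  -0.0015]; 2 [ 0.0048 -0.002 ]; 3 [ 0.0046 -0.0025]; 4 [ 0.0043 -0.003 ]; 5 [ 0.004  -0.0034]; 6 [ 0.0036 -0.0038]; 7 [ 0.0032 -0.0042]; corr [-0.0001  0.0053  0.0038]
```

{"method": "apply_moves", "body": {"rows": [{"translation":[0,0.0051,-0.001],"yaw":1,"jaw":0},{"translation":[0,0.005,-0.0015],"yaw":1,"jaw":0},{"translation":[0,0.0048,-0.002],"yaw":1,"jaw":0},{"translation":[0,0.0046,-0.0025],"yaw":1,"jaw":0}]}}

```text
clock: 16.15
position: [0.6031, -0.0801, 0.0713]
eef_rot: [0.194, 0.687, -0.202, 0.67]
force: [-3.0, -1.8, 0.1]
gripper_width: 0.0126
```

```bash
python3 wind.py;python3 - <<'E'
from h import *
from bench import env,cams
s=env.observe();f=cams.grab_frame("wrist"); f["st"]=s;cv2.imwrite("pics/w10.png",f["image"][:,:,::-1]);pickle.dump(f,open("w10.pkl","wb"))
E
```

```text
t 16.15 jaw -32.58 turn rad 2.0469 pos [ 0.6031 -0.0801  0.0713] toolx [-0.027 -0.004 -1.   ] F [-2.98 -1.76  0.12] T [ 0.048 -0.238  0.239] q7 -0.12
err to ideal mm [2.12 1.3  0.  ]  clamp est (T,Fy) 3.0 w 0.012601855124511327
0 [ 0.0043 -0.003 ]; 1 [ 0.0039 -0.0035]; 2 [ 0.0035 -0.0039]; 3 [ 0.0031 -0.0042]; 4 [ 0.0027 -0.0045]; 5 [ 0.0022 -0.0048]; 6 [ 0.0017 -0.005 ]; 7 [ 0.0011 -0.0051]; corr [-0.0002  0.0075  0.0036]
```

View pics/w10.png

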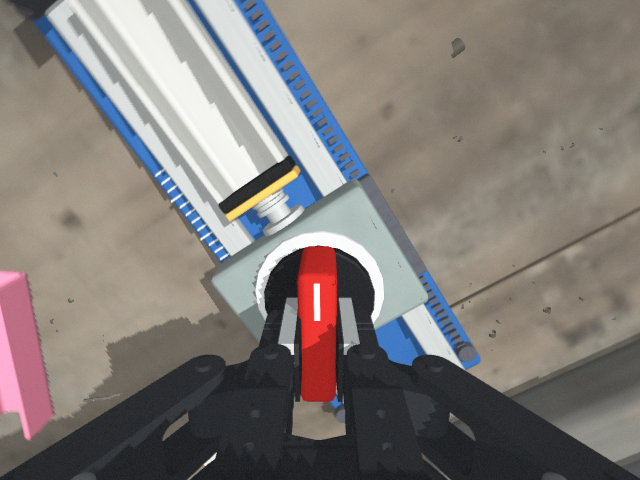

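{"method": "apply_moves", "body": {"rows": [{"translation":[0,0.0043,-0.003],"yaw":1,"jaw":0},{"translation":[0,0.0039,-0.0035],"yaw":1,"jaw":0},{"translation":[0,0.0018,-0.002],"yaw":0.5,"jaw":0}]}}

```text
clock: 16.58
position: [0.6028, -0.0758, 0.0713]
eef_rot: [0.281, 0.654, -0.292, 0.638]
force: [-2.7, -1.2, 1.8]
gripper_width: 0.0126
```

```bash
python3 wind.py;python3 - <<'E'
from h import *
from bench import env,cams
s=env.observe();f=cams.grab_frame("top");crop(f["image"],240,150,420,230,4.4,"pics/t11.png")
f=cams.grab_frame("scene");crop(f["image"],270,200,450,300,4.4,"pics/s11.png")
E
```

```text
t 16.57 jaw -47.85 turn rad 2.3135 pos [ 0.6028 -0.0758  0.0713] toolx [-0.026 -0.004 -1.   ] F [-2.69 -1.24  1.81] T [ 0.034 -0.302  0.308] q7 -0.31
err to ideal mm [2.41 1.   0.  ]  clamp est (T,Fy) 7.1 w 0.012562046483199852
0 [ 0.0033 -0.0041]; 1 [ 0.0029 -0.0044]; 2 [ 0.0024 -0.0047]; 3 [ 0.0019 -0.0049]; 4 [ 0.0014 -0.0051]; 5 [ 0.0008 -0.0052]; 6 [ 0.0003 -0.0052]; 7 [-0.0003 -0.0052]; corr [-0.0002  0.0082  0.0029]
```

View pics/s11.png

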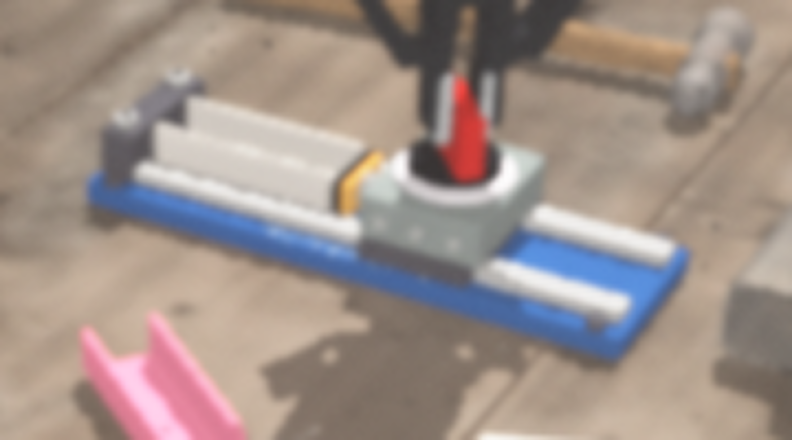

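View pics/t11.png

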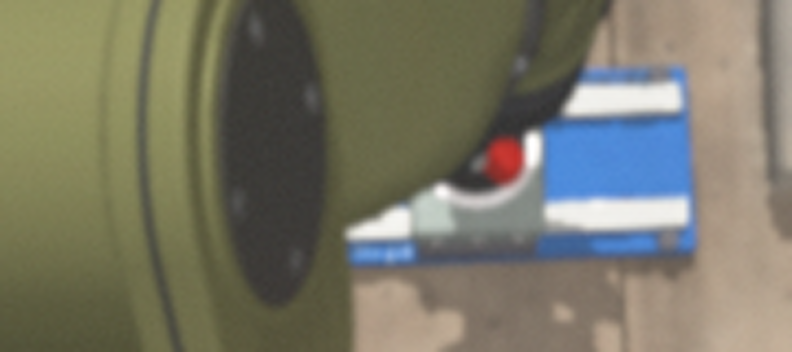

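{"method": "apply_moves", "body": {"rows": [{"translation":[0,0.0009,-0.001],"yaw":0.25,"jaw":0},{"translation":[0,0.0009,-0.001],"yaw":0.25,"jaw":0}]}}

```text
clock: 16.92
position: [0.6027, -0.075, 0.0713]
eef_rot: [0.298, 0.647, -0.309, 0.631]
force: [-2.8, -1.4, 2.2]
gripper_width: 0.0125
```

```bash
python3 wind.py
```

```text
t 16.93 jaw -50.8 turn rad 2.3649 pos [ 0.6027 -0.075   0.0713] toolx [-0.027 -0.004 -1.   ] F [-2.76 -1.38  2.17] T [ 0.069 -0.282  0.224] q7 -0.34
err to ideal mm [2.48 0.93 0.  ]  clamp est (T,Fy) 1.7 w 0.012516549033531407
0 [ 0.0031 -0.0042]; 1 [ 0.0026 -0.0045]; 2 [ 0.0021 -0.0048]; 3 [ 0.0016 -0.005 ]; 4 [ 0.0011 -0.0051]; 5 [ 0.0006 -0.0052]; 6 [ 0.     -0.0052]; 7 [-0.0005 -0.0052]; corr [-0.0002  0.0084  0.0028]
```

{"method": "apply_moves", "body": {"rows": [{"translation":[0,0.0015,-0.0021],"yaw":0.5,"jaw":0},{"translation":[0,0.0014,-0.0022],"yaw":0.5,"jaw":0}]}}

```text
clock: 17.18
position: [0.6026, -0.0732, 0.0713]
eef_rot: [0.332, 0.629, -0.343, 0.614]
force: [-3.5, -1.0, 1.6]
gripper_width: 0.0127
```

```bash
python3 wind.py; python3 - <<'E'
from h import *
from bench import env,cams
t=[]
for i in range(4):
    f=cams.grab_frame("scene");s=env.observe();t.append([s["torque"][2],s["force"][1]])
print(np.round(t,3),np.mean(t,0));crop(f["image"],270,200,370,275,8,"pics/s12.png")
E
```

```text
t 17.18 jaw -56.98 turn rad 2.4727 pos [ 0.6026 -0.0732  0.0713] toolx [-0.026 -0.004 -1.   ] F [-3.55 -1.01  1.57] T [ 0.057 -0.401  0.359] q7 -0.42
err to ideal mm [2.55 0.81 0.  ]  clamp est (T,Fy) 10.3 w 0.012657726503210546
0 [ 0.0026 -0.0045]; 1 [ 0.0021 -0.0048]; 2 [ 0.0016 -0.005 ]; 3 [ 0.0011 -0.0051]; 4 [ 0.0005 -0.0052]; 5 [ 0.     -0.0052]; 6 [-0.0005 -0.0052]; 7 [-0.0011 -0.0051]; corr [-0.0002  0.0086  0.0024]
[[ 1.690e-01 -1.256e+00]
 [-1.000e-03 -2.087e+00]
 [-1.100e-02 -1.445e+00]
 [-2.000e-03 -1.147e+00]] [ 0.03864122 -1.48352472]
```

View pics/s12.png

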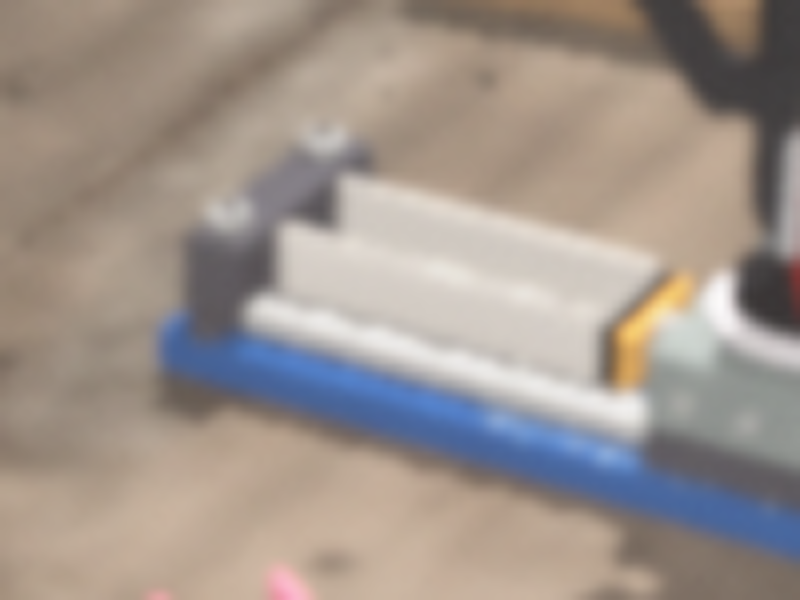

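{"method": "apply_moves", "body": {"rows": [{"translation":[0,0.0013,-0.0022],"yaw":0.5,"jaw":0}]}}

```text
clock: 17.5
position: [0.6024, -0.0725, 0.0713]
eef_rot: [0.348, 0.62, -0.359, 0.605]
force: [-3.3, -1.8, 1.6]
gripper_width: 0.0125
```

```bash
python3 wind.py
```

```text
t 17.5 jaw -59.96 turn rad 2.5248 pos [ 0.6024 -0.0725  0.0713] toolx [-0.027 -0.003 -1.   ] F [-3.33 -1.85  1.58] T [-0.167 -0.149  0.359] q7 -0.46
err to ideal mm [2.73 0.9  0.  ]  clamp est (T,Fy) 11.1 w 0.012474517219585658
0 [ 0.0024 -0.0047]; 1 [ 0.0019 -0.0049]; 2 [ 0.0014 -0.0051]; 3 [ 0.0008 -0.0052]; 4 [ 0.0003 -0.0052]; 5 [-0.0003 -0.0052]; 6 [-0.0008 -0.0052]; 7 [-0.0014 -0.0051]; corr [-0.0003  0.0094  0.002 ]
```

{"method": "apply_moves", "body": {"rows": [{"translation":[0,0.0012,-0.0023],"yaw":0.5,"jaw":0}]}}

```text
clock: 17.62
position: [0.6024, -0.0717, 0.0713]
eef_rot: [0.364, 0.61, -0.376, 0.595]
force: [-2.3, -0.8, 2.5]
gripper_width: 0.0129
```

```bash
python3 wind.py; python3 - <<'E'
from h import *
from bench import env,cams
s=env.observe();f=cams.grab_frame("wrist");f["st"]=s;cv2.imwrite("pics/w13.png",f["image"][:,:,::-1]);pickle.dump(f,open("w13.pkl","wb"))
s=env.observe();print(s["torque"],s["force"])
E
```

```text
t 17.62 jaw -63.09 turn rad 2.5794 pos [ 0.6024 -0.0717  0.0713] toolx [-0.027 -0.003 -1.   ] F [-2.25 -0.83  2.47] T [-0.053 -0.158  0.395] q7 -0.5
err to ideal mm [2.78 0.88 0.  ]  clamp est (T,Fy) 12.5 w 0.012862356117591749
0 [ 0.0021 -0.0048]; 1 [ 0.0016 -0.005 ]; 2 [ 0.0011 -0.0051]; 3 [ 0.0005 -0.0052]; 4 [-0.     -0.0052]; 5 [-0.0006 -0.0052]; 6 [-0.0011 -0.0051]; 7 [-0.0016 -0.005 ]; corr [-0.0003  0.0096  0.0016]
[ 0.03020412 -0.15986576  0.26982539] [-2.07754061 -1.01706855  3.24348809]
```

View pics/w13.png

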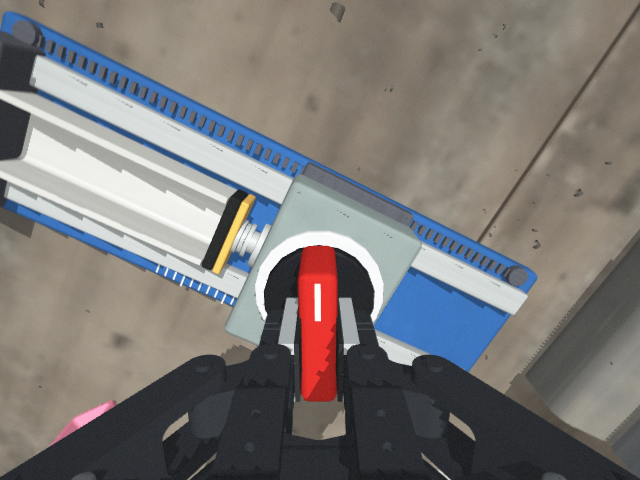

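```bash
python3 - <<'E'
from h import *
f=pickle.load(open("w13.pkl","rb"))
crop(f["image"],0,20,120,200,4,"pics/w13a.png");crop(f["image"],190,170,310,290,5,"pics/w13b.png")
f=pickle.load(open("w10.pkl","rb"));crop(f["image"],200,140,320,260,5,"pics/w10b.png")
E
```

```text
(no output)
```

View pics/w13a.png

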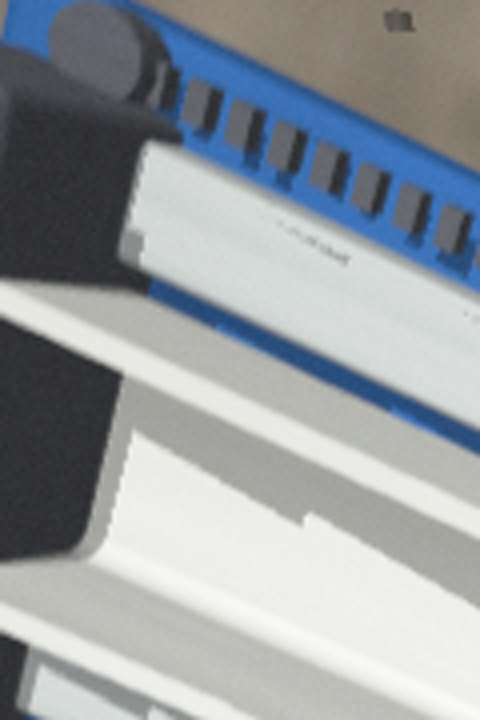

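View pics/w13b.png

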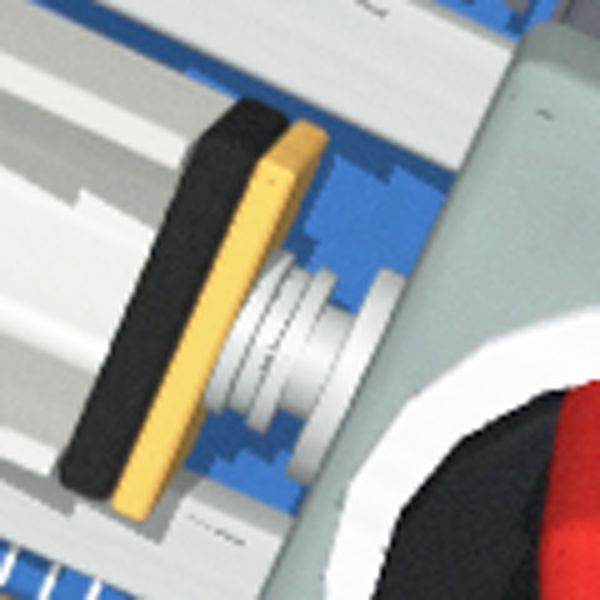

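View pics/w10b.png

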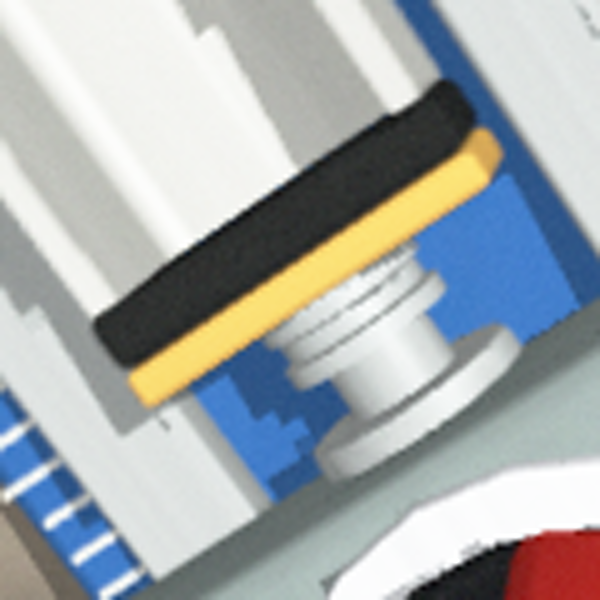

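```bash
python3 - <<'E'
from h import *
def m(fn,u0,v0,pts):
    f=pickle.load(open(fn,"rb"));T=ext(f,f["st"])
    for n,p,z in pts:
        print(fn,n,atz(f,T,u0+(p[0]+.5)/5-.5,v0+(p[1]+.5)/5-.5,z).round(4))
m("w10.pkl",200,140,[("by",(130,370),.037),("by",(472,132),.037),("car",(150,578),.045),("car",(595,297),.045)])
m("w13.pkl",190,170,[("by",(112,497),.037),("by",(265,162),.037),("car",(262,597),.045),("car",(520,50),.045)])
E
python3 wind.py
```

```text
w10.pkl by [ 0.5856 -0.0242  0.037 ]
w10.pkl by [ 0.6254 -0.0231  0.037 ]
w10.pkl car [ 0.578  -0.0408  0.045 ]
w10.pkl car [ 0.6277 -0.0406  0.045 ]
w13.pkl by [ 0.5857 -0.0192  0.037 ]
w13.pkl by [ 0.6238 -0.0193  0.037 ]
w13.pkl car [ 0.5867 -0.0367  0.045 ]
w13.pkl car [ 0.6455 -0.036   0.045 ]
t 17.68 jaw -63.16 turn rad 2.5807 pos [ 0.6024 -0.0716  0.0713] toolx [-0.027 -0.004 -1.   ] F [-2.08 -1.02  3.24] T [ 0.03 -0.16  0.27] q7 -0.5
err to ideal mm [2.8  0.81 0.  ]  clamp est (T,Fy) 4.3 w 0.012608361253659215
0 [ 0.0021 -0.0048]; 1 [ 0.0016 -0.005 ]; 2 [ 0.0011 -0.0051]; 3 [ 0.0005 -0.0052]; 4 [-0.     -0.0052]; 5 [-0.0006 -0.0052]; 6 [-0.0011 -0.0051]; 7 [-0.0016 -0.005 ]; corr [-0.0003  0.0095  0.0018]
```

```bash
python3 - <<'E'
from h import *
for fn in ["w7.pkl","w8.pkl","w9.pkl","w10.pkl","w13.pkl"]:
    f=pickle.load(open(fn,"rb"));T=ext(f,f["st"]);W=cloud(f,T).reshape(-1,3);I=f["image"].reshape(-1,3).astype(int)
    s=f["st"];M=R.from_quat(s["eef_rot"]).as_matrix();th=np.degrees(np.arctan2(M[1,2],M[0,2]))
    box=(W[:,0]>.55)&(W[:,0]<.65)&(W[:,1]>-.2)&(W[:,1]<.13)
    yel=box&(I[:,0]>180)&(I[:,1]>130)&(I[:,2]<120)&(I[:,0]-I[:,2]>90)
    grey=box&(W[:,2]>.042)&(W[:,2]<.053)&(W[:,1]<0)&(abs(I[:,0]-I[:,1])<25)&(I[:,1]>110)
    red=box&(I[:,0]>150)&(I[:,1]<70)&(W[:,2]>.088)
    print(fn,"tcp",s["position"].round(4),"jaw",th.round(1))
    for n,m in [("yel",yel),("grey",grey),("red",red)]:
        q=W[m]
        if len(q)>5: print("  ",n,len(q),np.percentile(q,[2,50,98],axis=0).round(4).tolist())
E
```

```text
w7.pkl tcp [0.6074 0.051  0.1828] jaw 3.2
   yel 111 [[0.5859, -0.0585, 0.0359], [0.6024, -0.056, 0.0374], [0.6231, -0.0544, 0.0389]]
   grey 3322 [[0.5653, -0.1316, 0.043], [0.6062, -0.0864, 0.0494], [0.6463, -0.0742, 0.0529]]
   red 22 [[0.5902, -0.1016, 0.0881], [0.6107, -0.1005, 0.0889], [0.6162, -0.0985, 0.0906]]
w8.pkl tcp [ 0.5955 -0.1132  0.1801] jaw 77.5
   yel 108 [[0.5851, -0.0584, 0.0359], [0.6021, -0.0574, 0.0376], [0.6221, -0.0546, 0.0388]]
   grey 4947 [[0.5645, -0.1393, 0.0474], [0.5865, -0.1024, 0.0497], [0.6451, -0.0754, 0.0528]]
   red 881 [[0.5794, -0.1149, 0.0912], [0.5999, -0.1094, 0.0932], [0.6295, -0.0997, 0.0947]]
w9.pkl tcp [ 0.6069 -0.1092  0.0703] jaw 84.6
   yel 221 [[0.585, -0.0586, 0.0361], [0.6026, -0.0578, 0.0375], [0.6228, -0.0545, 0.0388]]
   grey 11530 [[0.5642, -0.1391, 0.0477], [0.5817, -0.1061, 0.0498], [0.6444, -0.0763, 0.0529]]
   red 2695 [[0.5792, -0.115, 0.0912], [0.5972, -0.1094, 0.0932], [0.6291, -0.1001, 0.0946]]
w10.pkl tcp [ 0.6031 -0.0801  0.0713] jaw -32.6
   yel 608 [[0.5859, -0.0279, 0.0254], [0.6052, -0.0262, 0.0374], [0.6242, -0.0243, 0.0387]]
   grey 11126 [[0.5657, -0.1063, 0.0458], [0.6281, -0.0596, 0.0496], [0.6463, -0.0441, 0.0528]]
   red 4227 [[0.5905, -0.0976, 0.0899], [0.6071, -0.074, 0.0933], [0.6226, -0.0531, 0.0945]]
w13.pkl tcp [ 0.6024 -0.0717  0.0713] jaw -63.1
   yel 658 [[0.586, -0.0228, 0.0231], [0.6075, -0.021, 0.0375], [0.6242, -0.0191, 0.0388]]
   grey 10529 [[0.5672, -0.0995, 0.0459], [0.6315, -0.0546, 0.0496], [0.6467, -0.0367, 0.0528]]
   red 4188 [[0.5837, -0.0821, 0.09], [0.6085, -0.0675, 0.0933], [0.6297, -0.0534, 0.0946]]
```

{"method": "apply_moves", "body": {"rows": [{"translation":[0,0.0005,-0.001],"yaw":0.2,"jaw":0},{"translation":[0,0,0],"yaw":0,"jaw":0}]}}

```text
clock: 17.92
position: [0.6024, -0.0713, 0.0713]
eef_rot: [0.37, 0.606, -0.383, 0.591]
force: [-2.7, -1.2, 1.8]
gripper_width: 0.0124
```

```bash
python3 wind.py; python3 - <<'E'
from h import *
from bench import env,cams
s=env.observe();f=cams.grab_frame("wrist");f["st"]=s;pickle.dump(f,open("w14.pkl","wb"))
for fn in ["w9.pkl","w10.pkl","w13.pkl","w14.pkl"]:
    f=pickle.load(open(fn,"rb"));T=ext(f,f["st"]);W=cloud(f,T).reshape(-1,3);I=f["image"].reshape(-1,3).astype(int)
    box=(W[:,0]>.55)&(W[:,0]<.65)&(W[:,1]>-.2)&(W[:,1]<.13)
    yel=box&(I[:,0]>180)&(I[:,1]>130)&(I[:,2]<120)&(I[:,0]-I[:,2]>90)&(W[:,2]>.0355)
    # carriage top front edge & white ring centre
    ring=box&(W[:,2]>.049)&(W[:,2]<.062)&(I.min(1)>200)
    g=box&(W[:,2]>.0475)&(W[:,2]<.0512)&(W[:,1]<0)&(abs(I[:,0]-I[:,1])<25)&(I[:,1]>110)
    print(fn,"yel",np.median(W[yel],0).round(4),"greyfront",np.percentile(W[g][:,1],[98,99.5]).round(4), "stop/knob dist n/a")
E
```

```text
t 17.93 jaw -64.39 turn rad 2.6022 pos [ 0.6024 -0.0713  0.0713] toolx [-0.027 -0.004 -1.   ] F [-2.68 -1.21  1.84] T [-0.071 -0.184  0.29 ] q7 -0.51
err to ideal mm [2.8 0.8 0. ]  clamp est (T,Fy) 5.9 w 0.012447734461523469
0 [ 0.002  -0.0048]; 1 [ 0.0015 -0.005 ]; 2 [ 0.001  -0.0051]; 3 [ 0.0004 -0.0052]; 4 [-0.0001 -0.0052]; 5 [-0.0007 -0.0052]; 6 [-0.0012 -0.0051]; 7 [-0.0017 -0.0049]; corr [-0.0003  0.0096  0.0016]
w9.pkl yel [ 0.6026 -0.0578  0.0375] greyfront [-0.0763 -0.0756] stop/knob dist n/a
w10.pkl yel [ 0.6041 -0.0262  0.0375] greyfront [-0.0446 -0.0441] stop/knob dist n/a
w13.pkl yel [ 0.6055 -0.021   0.0375] greyfront [-0.0369 -0.0364] stop/knob dist n/a
w14.pkl yel [ 0.6057 -0.021   0.0375] greyfront [-0.0366 -0.036 ] stop/knob dist n/a
```

{"method": "apply_moves", "body": {"rows": [{"translation":[0,0,0],"yaw":0,"jaw":0.3},{"translation":[0,0,0],"yaw":0,"jaw":0.6},{"translation":[0,0,0],"yaw":0,"jaw":0.6},{"translation":[0,0,0],"yaw":0,"jaw":0.6},{"translation":[-0.05,0,0],"yaw":0,"jaw":0.6},{"translation":[-0.15,0,0],"yaw":0,"jaw":0.6},{"translation":[-0.2,0,0],"yaw":0,"jaw":0.6},{"translation":[0,0,0],"yaw":0,"jaw":0.6}]}}

```text
clock: 18.98
position: [0.607, -0.07, 0.1969]
eef_rot: [0.372, 0.605, -0.382, 0.591]
force: [-0.5, 0.3, 0.0]
gripper_width: 0.0512
```

```bash
python3 wind.py; python3 - <<'E'
from h import *
from bench import env,cams
s=env.observe();f=cams.grab_frame("wrist");f["st"]=s;pickle.dump(f,open("w15.pkl","wb"));cv2.imwrite("pics/w15.png",f["image"][:,:,::-1])
for fn in ["w8.pkl","w9.pkl","w14.pkl","w15.pkl"]:
    f=pickle.load(open(fn,"rb"));T=ext(f,f["st"]);W=cloud(f,T).reshape(-1,3);I=f["image"].reshape(-1,3).astype(int)
    box=(W[:,0]>.55)&(W[:,0]<.65)&(W[:,1]>-.2)&(W[:,1]<.13)
    yel=box&(I[:,0]>180)&(I[:,1]>130)&(I[:,2]<120)&(I[:,0]-I[:,2]>90)&(W[:,2]>.0355)
    g=box&(W[:,2]>.0475)&(W[:,2]<.0512)&(W[:,1]<0)&(abs(I[:,0]-I[:,1])<25)&(I[:,1]>110)
    print(fn,"yel",np.median(W[yel],0).round(4),"greyfront",np.percentile(W[g][:,1],[98,99.5]).round(4))
red=box&(I[:,0]>150)&(I[:,1]<70)&(W[:,2]>.091)
q=W[red][:,:2];print("bar",cv2.minAreaRect((q*1000).astype(np.float32)))
E
```

```text
t 18.98 jaw -64.45 turn rad 2.6032 pos [ 0.607  -0.07    0.1969] toolx [-0.025 -0.002 -1.   ] F [-0.46  0.34  0.03] T [ 0.074 -0.06   0.032] q7 -0.61
err to ideal mm [-1.87 -0.5   0.  ]  clamp est (T,Fy) -12.9 w 0.051200174725091405
0 [ 0.002  -0.0048]; 1 [ 0.0015 -0.005 ]; 2 [ 0.001  -0.0051]; 3 [ 0.0004 -0.0052]; 4 [-0.0001 -0.0052]; 5 [-0.0007 -0.0052]; 6 [-0.0012 -0.0051]; 7 [-0.0017 -0.0049]; corr [ 0.0002 -0.0063 -0.0012]
w8.pkl yel [ 0.6021 -0.0574  0.0376] greyfront [-0.0755 -0.0748]
w9.pkl yel [ 0.6026 -0.0578  0.0375] greyfront [-0.0763 -0.0756]
w14.pkl yel [ 0.6057 -0.021   0.0375] greyfront [-0.0366 -0.036 ]
w15.pkl yel [ 0.6031 -0.021   0.0375] greyfront [-0.0367 -0.0361]
bar ((605.2715454101562, -68.3080825805664), (53.451229095458984, 13.277459144592285), 26.084653854370117)
```

View pics/w15.png

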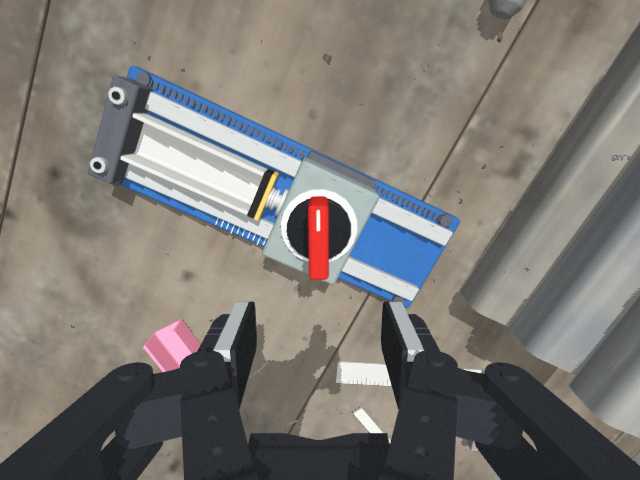

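```bash
python3 - <<'E'
from bench import env
print(env.job_done()); print(env.observe()["clock"])
E
```

```text
the job is handed in; nothing more can be done
None
the job is handed in; nothing more can be done
```

I laid the bright channel piece open side up on the vise bed between the rails and let go. I then wound the knob about 2.6 rad, until the pad held the piece against the end stop, released the knob, raised the hand clear and handed the job in at about 19 s.

**Clamping force:** my estimate is 10 to 12 N, and it is not a direct reading.
- The last pictures show the pad's spring compressed 2.4 to 2.8 mm, which is about 10 to 11 N.
- The torque while turning, 0.395 N m against 0.235 N m idle, gave about 10.7 N. I then turned the knob a further 0.02 rad, worth about 1 N.
- After release the carriage had not run back, to within 0.1 mm.

**Disagreements and weak checks:**
- The top and wrist cameras differed by 2 to 5 mm, so I used a value between them or relied on the wrist camera.
- Single torque readings were noisy and fell away when the arm stood still, so I trusted the spring compression more.
- The tool tilted by about 2° during the fast moves, with no visible effect on the placing.
- The last picture shows the piece flat between the rails and the hand clear. I never moved the arm near the square, soapstone or tip box. I did not measure their positions again at the end; the tip box is out of the last picture, and the square and soapstone are only partly in it.

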